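# Clamp an instrument case in a rack-and-pinion work holder and lock the jaw

## Task

Clamp the aluminium case in the work holder: turn the three-spoke handwheel, stroke after stroke, so that the sliding jaw carries the case against the spring-backed pad and presses that pad in about half of its 14 mm travel; never drive the pad to the bottom, and never shove the jaw itself along by hand. Then swing the clamp lever on the sliding jaw clockwise (seen from above) to its stop to lock the jaw, and leave the things round about where they are.

Things in the scene. Friction and masses are not known exactly. Their poses are not given: they have to be found in the camera images.
- work_holder: Low grey work holder, a fixed 304 mm long bed on two feet, top of the bed 98 mm above the desk, bed 100 mm wide. Origin: centre of its underside on the desk; x points away from the robot, y along the bed to the left (towards the back jaw), z up. The sliding jaw stands on the right part of the bed and closes towards +y.
- wheel_centre (a point): Centre of the handwheel, on its axis in the plane of the spokes, 84 mm above the desk, 96 mm in front of the bed's centre line. Axes as the work holder: the wheel turns in this point's y-z plane. Hub radius 19 mm, 24 mm long; three steel spokes 120 degrees apart, 10 mm thick, each ending in a black ball grip of 24 mm diameter whose centre is 62 mm from the axis.
- handwheel (a joint): Turn of the handwheel (rad), growing anticlockwise as the robot sees it (the top goes left, the left side goes down). At 0 one spoke points straight up. Each rad closes the sliding jaw by 12 mm (rack and pinion). Needs 0.4 to 0.55 N m; stays where it is left.
- grip_a (a point): Centre of one of the three ball grips (the one that points straight up at handwheel = 0).
- sliding_jaw: Sliding jaw on the bed. Origin: on the bed's top, on its centre line, under the clamping face; axes as the work holder. The upright face is 90 mm wide and 38 mm high with its front plane at y = 0 here; behind it is a saddle 20 mm high reaching to y = -58 mm.
- pad_face (a point): Centre of the front of the spring-backed pad on the back jaw: a steel plate 90 mm wide, 34 mm high, standing parallel to the sliding jaw and facing it; moves with the pad. The back jaw is bolted down and does not move; where along the bed differs from job to job. Axes as the work holder.
- spring_pad (a joint): How far the pad is pressed back towards the back jaw (m), 0 untouched, 0.014 bottomed; the open slit between pad and back jaw is 14 mm minus this. The spring pushes with 2 N at the start and 0.7 N per mm.
- lever_axis (a point): On the upright axis of the clamp lever, on the sliding jaw, 146 mm above the desk, 40 mm behind the clamping face; moves with the jaw. Axes as the work holder.
- lever_end (a point): Centre of the 20 mm ball at the end of the black clamp lever, 66 mm from the lever's axis, 152 mm above the desk. The arm is 12 mm thick and about 146 to 152 mm above the desk; nothing but the jaw (top 136 mm above the desk) lies under it.
- clamp_lever (a joint): Turn of the clamp lever (rad), growing clockwise seen from above; 0 loose (the lever then points right, along the bed, 10 degrees to the far side), 1.25 at its stop, where it holds the jaw fast to the bed. Needs about 0.22 to 0.32 N m.
- alu_case: Closed aluminium instrument case, 100 x 70 x 40 mm (x, y, z), lying loose on the bed between sliding jaw and pad, about 0.35 kg; its 70 mm width is to be clamped. Origin: centre of its underside.
- label_roll: Bystander: roll of white labels lying flat, 121 mm diameter, 52 mm high; origin at the centre of its underside.
- component_box: Bystander: flat blue-grey assortment box, 98 x 128 x 35 mm; origin at the centre of its underside.
- small_jar: Bystander: small brown jar with a white lid, 45 mm diameter, 52 mm high; origin at the centre of its underside.

How it is judged:
By the outcome, as a careful person would: the job done as asked, in the order asked, and still so for the second after the job is handed in, with the robot touching nothing.
It also fails if it takes over 54 s, if anything falls off the work surface, if the arm or the gripper's body presses on something with over 40 N, if the wrist force passes 120 N, or if a joint passes its speed limit or range.

## Robot

A 7-joint arm with a two-finger parallel gripper is mounted at the origin on the work surface; the furniture and walls round the work are solid. World frame = base frame: x ahead of the robot, y to its left, z up, the work surface at z = 0. Lengths are in m, angles in rad, forces in N, time in s.
With the tool pointing down it reaches from about 0.35 to 0.9 m from the base axis. Payload 19.9 kg.
Tool frame: the origin (TCP) lies at the centre of the arm's flange, where the gripper is bolted on; the fingertips stand 199 mm ahead of it and the grasp point (between the pads) lies 180 mm ahead of it (ctrl.pinch_z is the distance from the TCP to the grasp point, in m); z points along the fingers, y is the line along which they close (so a half turn about z gives the same grasp; the last joint's range is limited). The gripper opens to 94 mm and grips with 3 to 60 N. Pads are 16 mm wide; open, the fingers measure 119 mm over their backs; the gripper's body (75 mm by 177 mm) begins 78 mm behind the grasp point.
Start: joints at [1.107, 0.417, -0.01, 1.614, 0.005, 1.111, -0.053], TCP at [0.256, -0.57, 0.405] pointing down, gripper open.
Joint ranges: [-2.81, 2.81], [-0.39, 2.02], [-1.27, 1.25], [0.06, 2.57], [-1.19, 4.33], [0.19, 2], [-2.82, 2.82]. Speed limits (rad/s): [1.89, 1.89, 2.39, 2.39, 3.01, 3.01, 3.01].

## Interface

Orientations are given as a rotation vector (axis times angle).
In Python, from rig import ctrl gives the robot as it stands.
- The arm moves only by the tool arm_command, never from a script. Its argument "increments" is a list of rows, each an object of numbers: "tx", "ty", "tz": the shift along the tool's x, y, z normalised to -1 to 1, where 1 is 150 mm; "wx", "wy", "wz": the turn, a rotation vector about the tool's x, y, z normalised to -1 to 1, where 1 is pi/2 rad. In form: [{"tx": .., "ty": .., "tz": .., "wx": .., "wy": .., "wz": ..}, ...]. A call has 1 to 12 rows; each row is the pose to reach, as a shift and turn from the pose commanded when the call began, along the tool's axes at that moment; what a row does not reach only later rows make up. A row lasts 1/8 s, in which the tool goes at most 62.5 mm and 10.7 degrees, less where a joint would pass 70% of its speed; a pose out of reach is approached as far as the arm can. A call with a number of a shift or a turn outside -1 to 1 is refused whole. A call with a gripper value outside its range is refused whole. "claw" is the opening, from 0 (shut) to 1 (fully open), set as the call begins (left out, the last holds). The fingers move at their own pace and stop on an object; "newtons" is the grip in N (left out, the last holds). Time passes only in rows, so rows that repeat a pose let the fingers close. It gives the time, the measured TCP pose, the force, the opening and the grip force at its end, in the units of the state.
- ctrl.observe(): the state, without advancing time (a new reading comes with each control period).
- ctrl.snapshot(name): name is "side" or "top"; returns (picture, depth): 400x640x3 uint8, blue, green, red; 400x640 float32, m along the optical axis (not along the pixel's ray), 0 where there is no reading.
- ctrl.camera_params(name): a dict with "fx", "fy", "cx", "cy" (pixels), "dist" ([k1, k2, p1, p2, k3] as OpenCV has them; the pictures are not rectified), "R" (3x3) and "t" (3): a world point X has camera coordinates R X + t. Camera axes: x right, y down, z forward; pixel columns grow to the right and rows downward; lengths in m; the calibration is good to about 2 mm. A picture is of the moment at which its call begins. camera_params takes no time and is no camera call.
- ctrl.close_job(): hands the job in; it is judged then, once.
Trained networks look in the newest picture that a camera, given by its name, has taken for a name from the list of things; names that differ only in an ending like _2 or _b are one class to them, and where a whole thing is asked for, a point or a joint stands for the part that bears it (a point fixed in the world has none). Each returns a list of dicts, best first, with "p" (0 to 1); they miss things now and then, are a little off and sometimes report something else, mostly with a low value. They report only what shows in the picture. A call takes as long as a camera call.
- ctrl.outline_of(name, camera): "region" (400x640 bool, what is visible of it) and "bbox" ([left, top, right, bottom] in pixels, round what is visible of it).
The state is a dict: "t": time; "joint_positions": joint angles; "qd": joint speeds; "effort": joint torques, N m; "position": TCP position; "ee_rot": TCP orientation; "contact_force": force on the tool from outside, world axes, zero at the start; "torque": the same for the moment, N m; "opening": opening from 0.0 (shut) to 1.0 (fully open); "gripper_force": force on a finger pad.
Only numpy, scipy, OpenCV 4.12 (cv2) and the standard library are available. Lean on these libraries where they do the work, as an engineer would, in place of code of your own. Each camera call takes 0.05 s, during which the arm holds its last target. There are 200 camera calls.

## Working session

There is one attempt and no reset: what is moved stays moved. The work goes in short steps, Python scripts to look and compute and a tool call to move; the robot and the scene stay as the last step left them, time stands still between calls to the robot, and variables do not carry over. Pictures are saved under pics/ and viewed, at most 10 in all, crops included, and the job is handed in when it is done.

Besides the shell and the picture viewer there is one more tool, called after "Emit:" by a JSON object that holds its "api" and its "payload", one argument or row to a line. arm_command: Moves the arm, as the interface text tells. Scaled input: -1 to 1 covers 150 mm each way for a shift and pi/2 rad each way for a turn. Its arguments: {"type":"object","properties":{"increments":{"type":"array"},"claw":{"type":"number"},"newtons":{"type":"number"}},"required":["increments"]}

```bash
mkdir -p pics; ls
cat > h.py <<'E'
import numpy as np, cv2
from rig import ctrl
from scipy.spatial.transform import Rotation as Ro
def cloud(name):
    im,d=ctrl.snapshot(name); p=ctrl.camera_params(name)
    K=np.array([[p['fx'],0,p['cx']],[0,p['fy'],p['cy']],[0,0,1]])
    v,u=np.mgrid[:400,:640]
    n=cv2.undistortPoints(np.stack([u,v],-1).reshape(-1,1,2).astype(np.float64),K,np.array(p['dist'])).reshape(400,640,2)
    c=np.dstack([n[...,0]*d,n[...,1]*d,d])
    W=(c-np.array(p['t']))@np.array(p['R'])
    W[d==0]=np.nan
    return im,W
def reg(n,cam):
    r=ctrl.outline_of(n,cam)
    return (r[0]['region'],r[0]['bbox'],r[0]['p']) if r else (None,None,0)
E
python3 - <<'E'
from h import *
print(ctrl.observe())
ims=[]
for c in ['side','top']:
    im,W=cloud(c); cv2.imwrite(f'pics/{c}0.png',im); np.save(c+'0.npy',W)
    p=ctrl.camera_params(c); R=np.array(p['R']);print(c,-R.T@np.array(p['t']),R[2])
    for n in ['work_holder','handwheel','grip_a','sliding_jaw','pad_face','clamp_lever','lever_end','alu_case','label_roll','component_box','small_jar']:
        m,b,pp=reg(n,c)
        if m is None: print(n,None);continue
        q=W[m]; q=q[~np.isnan(q[:,0])]
        print(n,round(pp,2),np.round(b),len(q),np.round(np.percentile(q,[3,50,97],axis=0),3).tolist() if len(q) else '')
E
```

```text
pics
{'t': 0.0, 'joint_positions': array([ 1.10647852,  0.4179715 , -0.01030698,  1.61416012,  0.00467983,
        1.11067962, -0.05300159]), 'qd': array([ 0.00045873, -0.00021877,  0.00112421,  0.00231008, -0.00038395,
       -0.00201099,  0.00026107]), 'effort': array([-4.48572446e-04, -8.51247811e+01,  6.38767518e-01, -4.25973952e+01,
       -4.88359330e-02,  1.88012654e-02,  1.77119873e-04]), 'position': array([ 0.2564137 , -0.56983876,  0.40403256]), 'ee_rot': array([-3.07052299e+00, -6.58984780e-01,  5.00842143e-04]), 'contact_force': array([-1.29865438, -0.58777573, -0.17873623]), 'torque': array([ 0.04501451, -0.03747133,  0.04699361]), 'gripper_force': 0.0, 'opening': 0.998514023420506}
side [-0.08861018  0.78407046  0.82228428] [ 0.47291768 -0.66688527 -0.5758584 ]
work_holder 0.62 [236. 156. 339. 272.] 4344 [[0.477, -0.123, 0.007], [0.537, 0.114, 0.097], [0.607, 0.165, 0.148]]
handwheel 0.85 [314. 192. 342. 235.] 496 [[0.47, -0.1, 0.02], [0.482, -0.027, 0.088], [0.531, 0.002, 0.146]]
grip_a 0.95 [313. 192. 341. 236.] 500 [[0.47, -0.113, 0.021], [0.483, -0.027, 0.088], [0.5
[... 1543 characters left out ...]
[0.599, 0.124, 0.136]]
clamp_lever 0.68 [339. 138. 377. 152.] 283 [[0.573, -0.133, 0.096], [0.59, -0.092, 0.155], [0.606, -0.055, 0.162]]
lever_end 0.74 [339. 138. 377. 154.] 261 [[0.573, -0.133, 0.145], [0.59, -0.088, 0.155], [0.603, -0.054, 0.162]]
alu_case 0.85 [288. 135. 324. 188.] 1421 [[0.514, -0.012, 0.104], [0.563, 0.023, 0.138], [0.614, 0.058, 0.141]]
label_roll 0.59 [217. 238. 268. 293.] 1876 [[0.26, 0.142, 0.006], [0.314, 0.196, 0.05], [0.367, 0.25, 0.054]]
component_box 0.57 [267. 220. 314. 260.] 1803 [[0.332, 0.009, 0.031], [0.375, 0.069, 0.035], [0.417, 0.129, 0.039]]
small_jar 0.54 [401. 157. 424. 178.] 281 [[0.529, -0.259, 0.02], [0.548, -0.238, 0.051], [0.569, -0.22, 0.056]]
```

Run:
```python
import cv2,numpy as np
a=cv2.resize(cv2.imread('pics/top0.png')[110:250,240:430],None,fx=4,fy=4,interpolation=cv2.INTER_CUBIC)
b=cv2.resize(cv2.imread('pics/side0.png')[140:280,220:380],None,fx=4,fy=4,interpolation=cv2.INTER_CUBIC)
cv2.imwrite('pics/a0.png',a);cv2.imwrite('pics/b0.png',b)
```

```text
(no output)
```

View pics/a0.png

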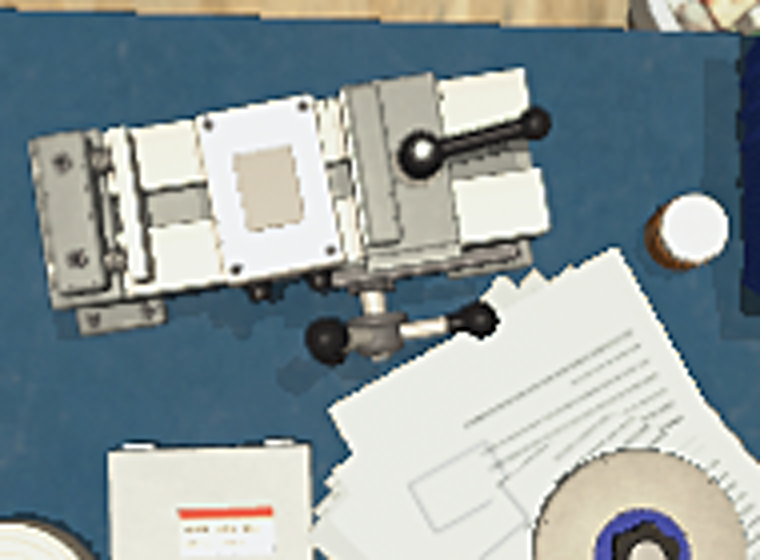

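View pics/b0.png

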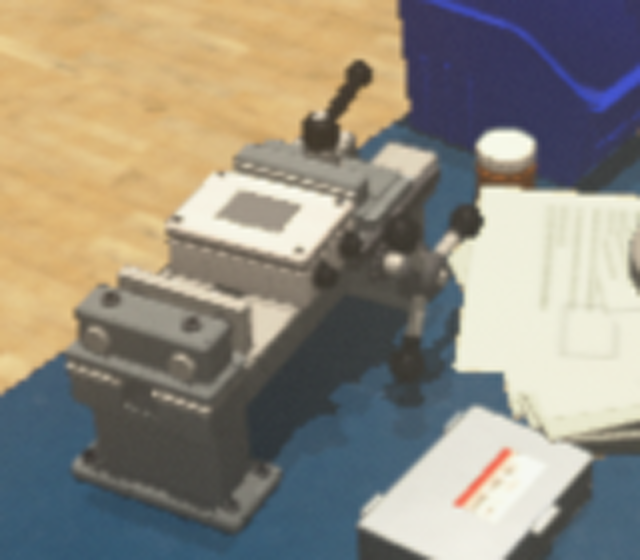

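The top view shows the holder yawed a few degrees. The wheel's left ball is at about px (321,195), its right ball at (359,190) and the hub at (334,193). The case sits right by the jaw, and the lever points right. The side view shows the third ball at the bottom.

```bash
cat >> h.py <<'E'
def wheel(W,im,yaw,o,verbose=True):
    "dark points near wheel plane -> fit phi and wheel y given holder frame"
    c,s=np.cos(yaw),np.sin(yaw)
    P=W.reshape(-1,3)-np.array([o[0],o[1],0]); P=np.c_[c*P[:,0]+s*P[:,1],-s*P[:,0]+c*P[:,1],P[:,2]]
    return P
E
python3 - <<'E'
from h import *
T=np.load('top0.npy');S=np.load('side0.npy');it=cv2.imread('pics/top0.png');is_=cv2.imread('pics/side0.png')
for nm,W in (('top',T),('side',S)):
    for lo,hi in ((.132,.143),(.092,.103)):
        m=(W[...,2]>lo)&(W[...,2]<hi)&(W[...,0]>.46)&(W[...,0]<.68)&(W[...,1]>-.2)&(W[...,1]<.2)
        k=cv2.morphologyEx(m.astype(np.uint8),cv2.MORPH_OPEN,np.ones((3,3)))
        n,l,st,ce=cv2.connectedComponentsWithStats(k)
        for i in range(1,n):
            if st[i,4]<60: continue
            q=W[l==i]; r=cv2.minAreaRect((q[:,:2]*1000).astype(np.float32)); print(nm,lo,st[i,:5],np.round(r[0],1),np.round(r[1],1),round(r[2],1),np.round(np.median(q[:,2]),4))
    # dark points near wheel
W=T
for nm,W,im in (('top',T,it),('side',S,is_)):
    m=(im.max(2)<60)&(W[...,0]>.44)&(W[...,0]<.53)&(W[...,1]>-.14)&(W[...,1]<.05)&(W[...,2]>.012)
    n,l,st,ce=cv2.connectedComponentsWithStats(m.astype(np.uint8))
    for i in range(1,n):
        if st[i,4]>12: q=W[l==i]; print(nm,'dark',st[i],np.round(np.median(q,0),4),np.round(np.percentile(q,[5,95],axis=0),3).tolist())
print(Ro.from_rotvec(ctrl.observe()['ee_rot']).as_matrix().round(3))
E
```

```text
top 0.132 [327 131  13  40 332] [580.7 -37.4] [92.4 20.4] 6.3 0.1365
top 0.132 [ 289  134   37   46 1278] [568.1  23.5] [100.7  69.9] 9.8 0.1383
top 0.132 [249 143  17  40 488] [556.9 139.8] [92.1 29.6] 8.3 0.1364
top 0.092 [349 127  23  16 263] [ 624.6 -106.4] [32.2 53.5] 9.5 0.0981
top 0.092 [319 134   8  16  93] [608.6 -13.6] [38. 14.] 7.9 0.0983
top 0.092 [273 140  18  18 257] [595.5  85.9] [37.9 40. ] 7.4 0.0983
top 0.092 [353 152  24  19 353] [ 559.8 -114.7] [38.  53.8] 8.0 0.098
top 0.092 [324 159   6  18  80] [545.4 -22.8] [41.5 11.6] 6.7 0.0984
top 0.092 [277 165  19  18 275] [534.2  76.3] [37.7 42.4] 7.0 0.0984
top 0.092 [331 188   9  10  70] [485.  -41.1] [19.5 22. ] 88.7 0.0981
side 0.132 [279 176  32  12 194] [579.9 -44.1] [91.3 40.7] 5.2 0.1359
side 0.132 [261 183  46  23 661] [567.3  23.5] [102.4  73.7] 9.8 0.1379
side 0.132 [241 211  36  17 301] [555.7 140. ] [93.3 32. ] 7.8 0.1357
side 0.092 [314 176  14   8  79] [ 561.5 -126.6] [36.5 35.9] 15.8 0.0981
side 0.092 [281 213  14  18 143] [521.5  71.1] [30.5 68.2] 35.7 0.0978
top dark [315 177   8   5  25] [ 0.5164 -0.0059  0.1199] [[0.511, -0.011, 0.114], [0.52, 0.003, 0.124]]
top dark [300 180   8   5  24] [0.5101 0.0305 0.1212] [[0.505, 0.025, 0.115], [0.514, 0.039, 0.125]]
top dark [352 185  13  10  70] [ 0.4909 -0.0977  0.094 ] [[0.483, -0.109, 0.089], [0.499, -0.085, 0.099]]
top dark [316 190  11  11  94] [ 0.4774 -0.0096  0.1442] [[0.47, -0.019, 0.037], [0.488, 0.002, 0.15]]
side dark [318 231   6   5  13] [ 0.4766 -0.0013  0.0297] [[0.472, -0.006, 0.023], [0.483, 0.0, 0.035]]
[[ 0.912  0.41  -0.   ]
 [ 0.41  -0.912  0.   ]
 [-0.    -0.    -1.   ]]
```

```bash
cat >> h.py <<'E'
YAW=np.radians(7.8); C_,S_=np.cos(YAW),np.sin(YAW)
def toh(P): P=np.asarray(P); return np.stack([C_*P[...,0]+S_*P[...,1],-S_*P[...,0]+C_*P[...,1],P[...,2]],-1)
def tow(P): P=np.asarray(P); return np.stack([C_*P[...,0]-S_*P[...,1],S_*P[...,0]+C_*P[...,1],P[...,2]],-1)
WX,WY,WZ=.4737,-.104,.084
def ball(phi): a=np.radians(phi); return np.array([WX,WY+.062*np.sin(a),WZ+.062*np.cos(a)])
def rel(h,dz=.18):
    "increments (normalised) to bring grasp point to holder-frame point h"
    o=ctrl.observe(); R=Ro.from_rotvec(o['ee_rot']).as_matrix()
    t=tow(h)+[0,0,dz]
    Rt=np.c_[[-S_,C_,0],[C_,S_,0],[0,0,-1]]
    return (R.T@(t-o['position'])/.15).round(3), (Ro.from_matrix(R.T@Rt).as_rotvec()/(np.pi/2)).round(3)
E
python3 - <<'E'
from h import *
T=np.load('top0.npy')
for y0 in np.arange(-.7,.1,.1):
    print(round(y0,1),[ (lambda q: round(float(np.nanmax(q)),3) if len(q) else None)(T[(T[...,0]>x0)&(T[...,0]<x0+.1)&(T[...,1]>y0)&(T[...,1]<y0+.1)][:,2]) for x0 in (.1,.2,.3,.4,.5,.6)])
H=toh(T); 
m=(H[...,2]>.122)&(H[...,2]<.136)&(abs(H[...,0]-.57)<.04)
h,e=np.histogram(H[m][:,1],np.arange(-.17,.09,.004)); print([(round(a,3),int(b)) for a,b in zip(e,h) if b])
for p in (29,): print(rel(ball(p)),rel(ball(p)+[0,0,.09]))
E
```

```text
-0.7 [-0.741, 0.31, 0.317, -0.741, -0.742, None]
-0.6 [0.349, 0.4, 0.32, None, None, None]
-0.5 [0.346, 0.349, None, 0.088, 0.13, 0.132]
-0.4 [0.006, 0.048, 0.046, 0.086, 0.084, 0.132]
-0.3 [0.06, 0.068, 0.084, 0.085, 0.132, 0.131]
-0.2 [0.062, 0.067, 0.085, 0.101, 0.164, 0.164]
-0.1 [0.329, 0.053, 0.053, 0.152, 0.161, 0.141]
-0.0 [0.019, 0.015, 0.042, 0.146, 0.143, 0.142]
[(np.float64(-0.154), 4), (np.float64(-0.15), 1), (np.float64(-0.146), 4), (np.float64(-0.142), 3), (np.float64(-0.138), 3), (np.float64(-0.134), 3), (np.float64(-0.13), 1), (np.float64(-0.126), 33), (np.float64(-0.122), 19), (np.float64(-0.118), 18), (np.float64(-0.114), 11), (np.float64(-0.11), 29), (np.float64(-0.106), 51), (np.float64(-0.09), 10), (np.float64(-0.086), 1), (np.float64(-0.082), 8), (np.float64(-0.078), 6), (np.float64(-0.074), 1), (np.float64(-0.07), 4), (np.float64(-0.066), 2), (np.float64(-0.062), 1), (np.float64(-0.058), 3), (np.float64(-0.054), 6), (np.float64(-0.05), 4), (np.float64(-0.046), 5), (np.float64(-0.042), 1), (np.float64(-0.038), 3), (np.float64(-0.034), 7), (np.float64(-0.03), 5), (np.float64(-0.026), 2), (np.float64(-0.022), 5), (np.float64(-0.018), 1), (np.float64(0.022), 44), (np.float64(0.026), 56), (np.float64(0.03), 53), (np.float64(0.034), 11), (np.float64(0.038), 13), (np.float64(0.042), 15), (np.float64(0.046), 48), (np.float64(0.05), 26), (np.float64(0.054), 28), (np.float64(0.058), 15), (np.float64(0.062), 17), (np.float64(0.066), 9), (np.float64(0.07), 27), (np.float64(0.074), 28), (np.float64(0.078), 13)]
(array([ 2.89 , -2.801,  0.576]), array([-0.   , -0.   , -0.818])) (array([ 2.89 , -2.801, -0.024]), array([-0.   , -0.   , -0.818]))
```

Emit:
{"api": "arm_command", "payload": {
  "increments": [
    {"tx": 0.3,"ty": -0.3},
    {"tx": 0.6,"ty": -0.55},
    {"tx": 0.9,"ty": -0.8}
  ],
  "claw": 0.4,
  "newtons": 30
}}

```text
invalid input at $.increments[0]: expected keys tx, ty, tz, wx, wy, wz
```

Emit:
{"api": "arm_command", "payload": {
  "increments": [
    {"tx": 0.3,"ty": -0.28,"tz": 0,"wx": 0,"wy": 0,"wz": -0.1},
    {"tx": 0.6,"ty": -0.56,"tz": 0,"wx": 0,"wy": 0,"wz": -0.2},
    {"tx": 0.95,"ty": -0.9,"tz": 0,"wx": 0,"wy": 0,"wz": -0.3},
    {"tx": 0.95,"ty": -0.9,"tz": 0,"wx": 0,"wy": 0,"wz": -0.3}
  ],
  "claw": 0.4,
  "newtons": 30
}}

```text
t: 1.7
position: [0.3326, -0.3851, 0.4051]
ee_rot: [2.828, 1.368, 0.001]
contact_force: [0.1, -0.8, 0.0]
opening: 0.61
gripper_force: 0.0
```

```bash
python3 -c "
from h import *
print(rel(ball(29)+[0,0,.09]),ctrl.observe()['t'])"
```

```text
(array([ 2.573, -0.79 , -0.02 ]), array([ 0.   , -0.   , -0.513])) 1.7
```

Emit:
{"api": "arm_command", "payload": {
  "increments": [
    {"tx": 0.35,"ty": -0.1,"tz": 0,"wx": 0,"wy": 0,"wz": -0.1},
    {"tx": 0.7,"ty": -0.2,"tz": 0,"wx": 0,"wy": 0,"wz": -0.2},
    {"tx": 1.0,"ty": -0.3,"tz": 0,"wx": 0,"wy": 0,"wz": -0.3},
    {"tx": 1.0,"ty": -0.3,"tz": 0,"wx": 0,"wy": 0,"wz": -0.3}
  ]
}}

```text
t: 2.2
position: [0.3909, -0.2412, 0.405]
ee_rot: [2.432, 1.988, 0.001]
contact_force: [-0.2, -1.3, 0.9]
opening: 0.403
gripper_force: 0.0
```

```bash
python3 -c "
from h import *
print(rel(ball(29)+[0,0,.09]),ctrl.observe()['t'])"
```

```text
(array([ 1.634,  0.27 , -0.021]), array([ 0.   ,  0.   , -0.214])) 2.2
```

Emit:
{"api": "arm_command", "payload": {
  "increments": [
    {"tx": 0.35,"ty": 0.05,"tz": 0,"wx": 0,"wy": 0,"wz": -0.1},
    {"tx": 0.7,"ty": 0.12,"tz": 0,"wx": 0,"wy": 0,"wz": -0.214},
    {"tx": 1.0,"ty": 0.18,"tz": 0,"wx": 0,"wy": 0,"wz": -0.214},
    {"tx": 1.0,"ty": 0.18,"tz": 0,"wx": 0,"wy": 0,"wz": -0.214}
  ]
}}

```text
t: 2.7
position: [0.4479, -0.1004, 0.4048]
ee_rot: [-2.07, -2.363, -0.001]
contact_force: [0.1, -0.6, 0.2]
opening: 0.405
gripper_force: 0.0
```

```bash
python3 -c "
from h import *
print(rel(ball(29)+[0,0,.09]),ctrl.observe()['t'])"
```

```text
(array([ 0.577,  0.288, -0.023]), array([ 0.   , -0.   , -0.003])) 2.7
```

Emit:
{"api": "arm_command", "payload": {
  "increments": [
    {"tx": 0.3,"ty": 0.15,"tz": 0,"wx": 0,"wy": 0,"wz": -0.003},
    {"tx": 0.577,"ty": 0.285,"tz": 0,"wx": 0,"wy": 0,"wz": -0.003},
    {"tx": 0.577,"ty": 0.285,"tz": 0,"wx": 0,"wy": 0,"wz": -0.003},
    {"tx": 0.577,"ty": 0.285,"tz": 0.1,"wx": 0,"wy": 0,"wz": -0.003}
  ]
}}

```text
t: 3.2
position: [0.4783, -0.0121, 0.3895]
ee_rot: [2.069, 2.363, 0.0]
contact_force: [0.5, -0.1, -0.7]
opening: 0.398
gripper_force: 0.0
```

```bash
python3 -c "
from h import *
im,W=cloud('top')
a=cv2.resize(im[110:250,240:430],None,fx=4,fy=4,interpolation=cv2.INTER_CUBIC)
im,W=cloud('side')
b=cv2.resize(im[120:280,250:390],None,fx=3.5,fy=3.5,interpolation=cv2.INTER_CUBIC)
cv2.imwrite('pics/b1.png',b)
print(rel(ball(29)),ctrl.observe()['t'])"
```

```text
(array([0.02 , 0.017, 0.463]), array([-0.002, -0.   , -0.002])) 3.3
```

View pics/b1.png

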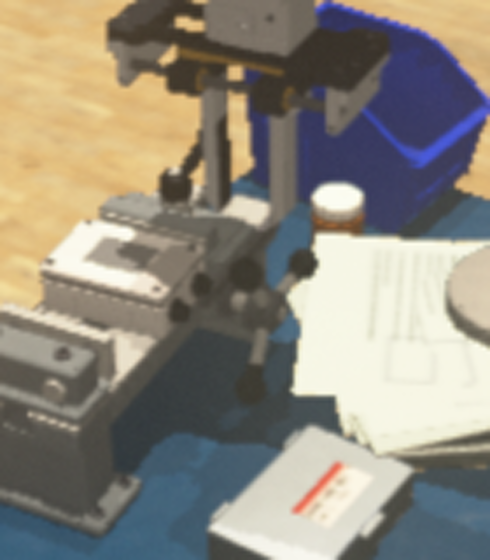

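The fingers hang above ball A (ball at about (245,272) in the crop), one in front of the wheel and one behind it. I'll descend now and then close.

Emit:
{"api": "arm_command", "payload": {
  "increments": [
    {"tx": 0.02,"ty": 0.015,"tz": 0.15,"wx": 0,"wy": 0,"wz": 0},
    {"tx": 0.02,"ty": 0.015,"tz": 0.3,"wx": 0,"wy": 0,"wz": 0},
    {"tx": 0.02,"ty": 0.015,"tz": 0.46,"wx": 0,"wy": 0,"wz": 0},
    {"tx": 0.02,"ty": 0.015,"tz": 0.46,"wx": 0,"wy": 0,"wz": 0}
  ]
}}

```text
t: 3.8
position: [0.4793, -0.0083, 0.3194]
ee_rot: [-2.066, -2.363, 0.003]
contact_force: [-0.5, -0.5, -0.5]
opening: 0.401
gripper_force: 0.0
```

Emit:
{"api": "arm_command", "payload": {
  "increments": [
    {"tx": 0,"ty": 0,"tz": 0,"wx": 0,"wy": 0,"wz": 0},
    {"tx": 0,"ty": 0,"tz": 0,"wx": 0,"wy": 0,"wz": 0},
    {"tx": 0,"ty": 0,"tz": 0,"wx": 0,"wy": 0,"wz": 0},
    {"tx": 0,"ty": 0,"tz": 0,"wx": 0,"wy": 0,"wz": 0}
  ],
  "claw": 0,
  "newtons": 35
}}

```text
t: 4.3
position: [0.4801, -0.0074, 0.3215]
ee_rot: [2.066, 2.365, 0.001]
contact_force: [-0.8, -2.1, 7.2]
opening: 0.236
gripper_force: 35.0
```

```bash
python3 -c "
from h import *
o=ctrl.observe();print(o['contact_force'],o['t'],o['opening']*94)
p=toh(o['position']-[0,0,.18]);print(p, rel(ball(29)))
b=ball(29)
for f in (39,49,59,69,79,88): d=ball(f)-b; print(f,(d[1]/.15).round(3),(-d[2]/.15).round(3))"
```

```text
[-0.82296845 -2.06180085  7.23422025] 4.3 22.152999302657257
[ 0.47468438 -0.0725271   0.14149251] (array([-0.009, -0.007,  0.022]), array([ 0.001,  0.   , -0.001]))
39 0.06 0.04
49 0.112 0.09
59 0.154 0.149
69 0.185 0.213
79 0.205 0.283
88 0.213 0.347
```

Emit:
{"api": "arm_command", "payload": {
  "increments": [
    {"tx": 0.03,"ty": 0,"tz": 0.02,"wx": 0,"wy": 0,"wz": 0},
    {"tx": 0.06,"ty": 0,"tz": 0.04,"wx": 0,"wy": 0,"wz": 0},
    {"tx": 0.086,"ty": 0,"tz": 0.065,"wx": 0,"wy": 0,"wz": 0},
    {"tx": 0.112,"ty": 0,"tz": 0.09,"wx": 0,"wy": 0,"wz": 0},
    {"tx": 0.134,"ty": 0,"tz": 0.12,"wx": 0,"wy": 0,"wz": 0},
    {"tx": 0.154,"ty": 0,"tz": 0.149,"wx": 0,"wy": 0,"wz": 0},
    {"tx": 0.154,"ty": 0,"tz": 0.149,"wx": 0,"wy": 0,"wz": 0}
  ]
}}

```text
t: 5.18
position: [0.477, 0.0159, 0.2987]
ee_rot: [2.065, 2.366, 0.002]
contact_force: [3.3, 2.2, -2.1]
opening: 0.235
gripper_force: 35.0
```

```bash
cat >> h.py <<'E'
def jawy(W,lo=-.2,hi=.1):
    H=toh(W); m=(H[...,2]>.133)&(H[...,2]<.1375)&(abs(H[...,0]-.57)<.05)&(H[...,1]>lo)&(H[...,1]<hi)
    return m,H
def look(tag,show=True):
    ims={}
    for c in ('side','top'):
        im,W=cloud(c); ims[c]=im
        if c=='top':
            H=toh(W); v=(abs(H[...,0]-.57)<.045)
            m=v&(H[...,2]>.133)&(H[...,2]<.1373)
            h,e=np.histogram(H[m][:,1],np.arange(-.17,.09,.003)); print('136:',[(round(float(a),3),int(b)) for a,b in zip(e,h) if b>4])
            m=v&(H[...,2]>.1373)&(H[...,2]<.1395); print('case y',np.percentile(H[m][:,1],[2,98]).round(4))
    a=cv2.resize(ims['side'][140:270,250:360],None,fx=3.6,fy=3.6,interpolation=cv2.INTER_CUBIC)
    b=cv2.resize(ims['top'][120:230,260:370],None,fx=3.6,fy=3.6,interpolation=cv2.INTER_CUBIC)
    h=max(a.shape[0],b.shape[0]); pad=lambda q:cv2.copyMakeBorder(q,0,h-q.shape[0],0,0,cv2.BORDER_CONSTANT)
    cv2.imwrite(f'pics/{tag}.png',np.hstack([pad(a),pad(b)]))
    o=ctrl.observe(); print('t',o['t'],'F',o['contact_force'].round(1),'grasp h',toh(o['position']-[0,0,.18]).round(4),'open mm',round(o['opening']*94,1))
E
python3 -c "
from h import *
look('c1')"
```

```text
136: [(-0.122, 8), (-0.119, 20), (-0.116, 17), (-0.113, 17), (-0.11, 7), (-0.107, 12), (-0.104, 10), (-0.08, 5), (-0.062, 5), (-0.059, 5), (-0.056, 7), (-0.053, 7), (-0.044, 5), (-0.041, 6), (-0.038, 6), (-0.035, 6), (-0.026, 7), (-0.023, 5), (-0.02, 6), (0.022, 5), (0.025, 12), (0.028, 12), (0.031, 13), (0.046, 7), (0.049, 20), (0.052, 16), (0.055, 17), (0.058, 29), (0.061, 25), (0.064, 28), (0.067, 31), (0.07, 39), (0.073, 32), (0.076, 23)]
case y [-0.1165  0.0749]
t 5.275 F [ 3.7  3.4 -0.4] grasp h [ 0.4747 -0.049   0.1187] open mm 22.2
```

View pics/c1.png

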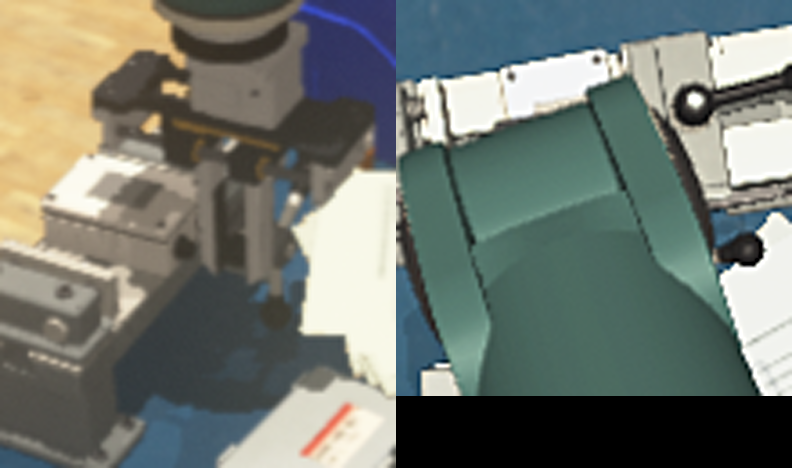

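```bash
cat >> h.py <<'E'
def proj(Pw,c):
    p=ctrl.camera_params(c); K=np.array([[p['fx'],0,p['cx']],[0,p['fy'],p['cy']],[0,0,1]])
    return cv2.projectPoints(np.atleast_2d(Pw).astype(float),cv2.Rodrigues(np.array(p['R']))[0],np.array(p['t'],float),K,np.array(p['dist']))[0][:,0]
E
python3 -c "
from h import *
for f in (29,44,59):
  for k in (0,-120,120):
    q=proj(tow(ball(f+k)),'side')[0];r=proj(tow(ball(f+k)),'top')[0]; print(f,k,q.round(1),'crop',((q-[250,140])*3.6).round(), 'top crop',((r-[260,120])*3.6+[396,0]).round())
im,W=cloud('top'); 
for nm,W in (('now',W),('old',np.load('top0.npy'))):
  H=toh(W)
  for xs in (.585,.6,.612):
    m=(abs(H[...,0]-xs)<.007)&(H[...,2]>.1345)&(H[...,2]<.1375); y=H[m][:,1]; y=y[(y<-.09)&(y>-.14)]; print(nm,xs,len(y),y.min().round(4),y.max().round(4))
"
```

```text
29 0 [319.9 197.4] crop [252. 207.] top crop [618. 267.]
29 -120 [335.9 196.4] crop [309. 203.] top crop [752. 250.]
29 120 [320.6 231.5] crop [254. 329.] top crop [616. 276.]
44 0 [317.7 203.3] crop [244. 228.] top crop [598. 271.]
44 -120 [335.6 191.8] crop [308. 186.] top crop [752. 249.]
44 120 [323.2 230.2] crop [263. 325.] top crop [636. 274.]
59 0 [315.9 209.6] crop [237. 251.] top crop [583. 274.]
59 -120 [334.6 188.2] crop [305. 174.] top crop [745. 249.]
59 120 [325.9 227.4] crop [273. 315.] top crop [658. 270.]
now 0.585 18 -0.1182 -0.1055
now 0.6 32 -0.1188 -0.1005
now 0.612 27 -0.1199 -0.1012
old 0.585 34 -0.1254 -0.1036
old 0.6 35 -0.1254 -0.1063
old 0.612 24 -0.1254 -0.1039
```

Ball C at crop (275,312) matches the 59° prediction and the jaw has advanced 6 mm, so the pivot grip works. I'll carry on to 95°.

```bash
python3 -c "
from h import *
b=ball(59)
for f in (65,71,77,83,89,95): d=ball(f)-b; print(f,(d[1]/.15).round(3),(-d[2]/.15).round(3))
print('to -25 hover',((ball(-25)+[0,0,.03]-ball(95))/.15).round(3))
b=ball(-25)
for f in range(-15,96,10): d=ball(f)-b; print(f,(d[1]/.15).round(3),(-d[2]/.15).round(3))
"
```

```text
65 0.02 0.038
71 0.037 0.078
77 0.048 0.12
83 0.056 0.163
89 0.059 0.206
95 0.057 0.249
to -25 hover [ 0.    -0.586  0.611]
-15 0.068 -0.025
-5 0.139 -0.037
5 0.211 -0.037
15 0.282 -0.025
25 0.349 -0.0
35 0.412 0.036
45 0.467 0.082
55 0.513 0.138
65 0.549 0.2
75 0.574 0.268
85 0.586 0.339
95 0.586 0.411
```

Emit:
{"api": "arm_command", "payload": {
  "increments": [
    {"tx": 0.02,"ty": 0,"tz": 0.038,"wx": 0,"wy": 0,"wz": 0},
    {"tx": 0.037,"ty": 0,"tz": 0.078,"wx": 0,"wy": 0,"wz": 0},
    {"tx": 0.048,"ty": 0,"tz": 0.12,"wx": 0,"wy": 0,"wz": 0},
    {"tx": 0.056,"ty": 0,"tz": 0.163,"wx": 0,"wy": 0,"wz": 0},
    {"tx": 0.059,"ty": 0,"tz": 0.206,"wx": 0,"wy": 0,"wz": 0},
    {"tx": 0.057,"ty": 0,"tz": 0.249,"wx": 0,"wy": 0,"wz": 0},
    {"tx": 0.057,"ty": 0,"tz": 0.249,"wx": 0,"wy": 0,"wz": 0}
  ]
}}

```text
t: 6.2
position: [0.4759, 0.0243, 0.2609]
ee_rot: [2.066, 2.367, 0.002]
contact_force: [6.2, 2.7, -4.8]
opening: 0.237
gripper_force: 35.0
```

Emit:
{"api": "arm_command", "payload": {
  "increments": [
    {"tx": 0,"ty": 0,"tz": 0,"wx": 0,"wy": 0,"wz": 0},
    {"tx": 0,"ty": 0,"tz": 0,"wx": 0,"wy": 0,"wz": 0},
    {"tx": 0,"ty": 0,"tz": -0.1,"wx": 0,"wy": 0,"wz": 0},
    {"tx": 0,"ty": 0,"tz": -0.4,"wx": 0,"wy": 0,"wz": 0},
    {"tx": -0.25,"ty": 0,"tz": -0.61,"wx": 0,"wy": 0,"wz": 0},
    {"tx": -0.586,"ty": 0,"tz": -0.61,"wx": 0,"wy": 0,"wz": 0},
    {"tx": -0.586,"ty": 0,"tz": -0.61,"wx": 0,"wy": 0,"wz": 0}
  ],
  "claw": 0.4
}}

```text
t: 7.08
position: [0.4874, -0.0663, 0.3536]
ee_rot: [2.071, 2.36, -0.0]
contact_force: [0.6, 1.0, -0.1]
opening: 0.399
gripper_force: 0.0
```

```bash
python3 -c "
from h import *
look('c2'); print(rel(ball(-25)))
im=cv2.imread('pics/c2.png')
for f in (89,95):
  for k in (0,-120,120):
    q=proj(tow(ball(f+k)),'side')[0]; print(f,k,'crop',((q-[250,140])*3.6).round())
"
```

```text
136: [(-0.107, 5), (-0.077, 10), (-0.074, 8), (-0.071, 6), (-0.068, 12), (-0.065, 5), (-0.062, 7), (-0.059, 9), (-0.056, 13), (-0.053, 10), (-0.05, 11), (-0.047, 12), (-0.044, 12), (-0.041, 10), (-0.038, 14), (-0.035, 17), (-0.032, 17), (-0.029, 13), (-0.026, 21), (-0.023, 15), (-0.02, 8), (0.022, 10), (0.025, 29), (0.028, 27), (0.031, 29), (0.046, 11), (0.049, 42), (0.052, 36), (0.055, 42), (0.058, 29), (0.061, 24), (0.064, 24), (0.067, 34), (0.07, 38), (0.073, 37), (0.076, 22)]
case y [-0.0926  0.0713]
t 7.175 F [-0.3  0.   0.2] grasp h [ 0.4742 -0.1286  0.1731] open mm 37.9
(array([-0.01 , -0.003,  0.22 ]), array([ 0.   , -0.   , -0.001]))
89 0 crop [233. 293.]
89 -120 crop [291. 163.]
89 120 crop [291. 283.]
95 0 crop [233. 300.]
95 -120 crop [287. 163.]
95 120 crop [295. 275.]
```

View pics/c2.png

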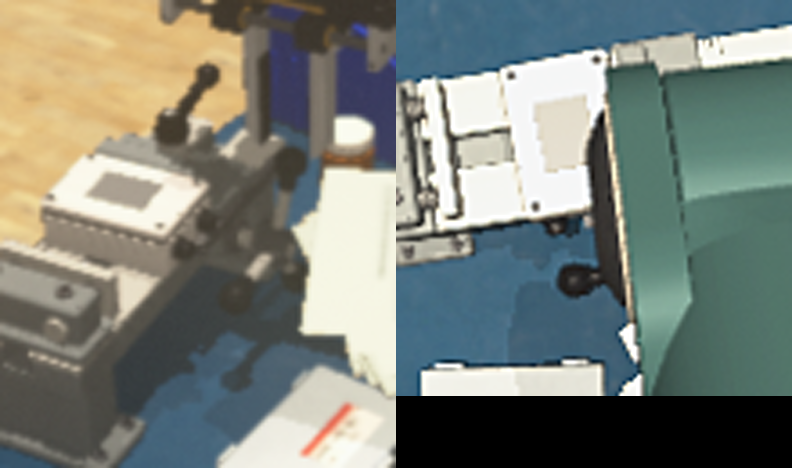

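Balls at crop (290,163), (236,294), (293,272), so the wheel is at about 91° and the next ball is at about -28°. I'll grip it and make the second stroke.

Emit:
{"api": "arm_command", "payload": {
  "increments": [
    {"tx": -0.03,"ty": 0,"tz": 0.12,"wx": 0,"wy": 0,"wz": 0},
    {"tx": -0.03,"ty": 0,"tz": 0.23,"wx": 0,"wy": 0,"wz": 0},
    {"tx": -0.03,"ty": 0,"tz": 0.23,"wx": 0,"wy": 0,"wz": 0}
  ]
}}

```text
t: 7.55
position: [0.4876, -0.0669, 0.3162]
ee_rot: [-2.063, -2.365, 0.002]
contact_force: [0.1, 0.2, 0.1]
opening: 0.4
gripper_force: 0.0
```

Emit:
{"api": "arm_command", "payload": {
  "increments": [
    {"tx": 0,"ty": 0,"tz": 0,"wx": 0,"wy": 0,"wz": 0},
    {"tx": 0,"ty": 0,"tz": 0,"wx": 0,"wy": 0,"wz": 0},
    {"tx": 0,"ty": 0,"tz": 0,"wx": 0,"wy": 0,"wz": 0}
  ],
  "claw": 0
}}

```text
t: 7.92
position: [0.4881, -0.0673, 0.3182]
ee_rot: [2.066, 2.366, 0.001]
contact_force: [-0.4, 2.3, 0.4]
opening: 0.239
gripper_force: 35.0
```

```bash
python3 -c "
from h import *
o=ctrl.observe();print(o['t'],o['contact_force'].round(1),toh(o['position']-[0,0,.18]).round(4),ball(-28).round(4),o['opening'])
b=ball(-28)
print([(f,)+tuple((np.array([1,-1])*(ball(f)-b)[1:]/.15).round(3)) for f in range(-18,96,10)])
"
```

```text
7.925 [-0.4  2.3  0.4] [ 0.4745 -0.1329  0.1382] [ 0.4737 -0.1331  0.1387] 0.23886294969819213
[(-18, np.float64(0.066), np.float64(-0.028)), (-8, np.float64(0.137), np.float64(-0.044)), (2, np.float64(0.208), np.float64(-0.048)), (12, np.float64(0.28), np.float64(-0.039)), (22, np.float64(0.349), np.float64(-0.018)), (32, np.float64(0.413), np.float64(0.014)), (42, np.float64(0.471), np.float64(0.058)), (52, np.float64(0.52), np.float64(0.11)), (62, np.float64(0.559), np.float64(0.171)), (72, np.float64(0.587), np.float64(0.237)), (82, np.float64(0.603), np.float64(0.307)), (92, np.float64(0.607), np.float64(0.379))]
```

Emit:
{"api": "arm_command", "payload": {
  "increments": [
    {"tx": 0.066,"ty": 0,"tz": -0.028,"wx": 0,"wy": 0,"wz": 0},
    {"tx": 0.137,"ty": 0,"tz": -0.044,"wx": 0,"wy": 0,"wz": 0},
    {"tx": 0.208,"ty": 0,"tz": -0.048,"wx": 0,"wy": 0,"wz": 0},
    {"tx": 0.28,"ty": 0,"tz": -0.039,"wx": 0,"wy": 0,"wz": 0},
    {"tx": 0.349,"ty": 0,"tz": -0.018,"wx": 0,"wy": 0,"wz": 0},
    {"tx": 0.413,"ty": 0,"tz": 0.014,"wx": 0,"wy": 0,"wz": 0},
    {"tx": 0.471,"ty": 0,"tz": 0.058,"wx": 0,"wy": 0,"wz": 0},
    {"tx": 0.52,"ty": 0,"tz": 0.11,"wx": 0,"wy": 0,"wz": 0},
    {"tx": 0.559,"ty": 0,"tz": 0.171,"wx": 0,"wy": 0,"wz": 0},
    {"tx": 0.587,"ty": 0,"tz": 0.237,"wx": 0,"wy": 0,"wz": 0},
    {"tx": 0.603,"ty": 0,"tz": 0.307,"wx": 0,"wy": 0,"wz": 0},
    {"tx": 0.607,"ty": 0,"tz": 0.379,"wx": 0,"wy": 0,"wz": 0}
  ]
}}

```text
t: 9.43
position: [0.4757, 0.0228, 0.2603]
ee_rot: [-2.066, -2.366, 0.0]
contact_force: [-0.0, -0.0, -0.2]
opening: 0.009
gripper_force: 0.0
```

Emit:
{"api": "arm_command", "payload": {
  "increments": [
    {"tx": 0,"ty": 0,"tz": 0,"wx": 0,"wy": 0,"wz": 0},
    {"tx": 0,"ty": 0,"tz": 0,"wx": 0,"wy": 0,"wz": 0},
    {"tx": 0,"ty": 0,"tz": -0.1,"wx": 0,"wy": 0,"wz": 0},
    {"tx": 0,"ty": 0,"tz": -0.4,"wx": 0,"wy": 0,"wz": 0},
    {"tx": -0.25,"ty": 0,"tz": -0.61,"wx": 0,"wy": 0,"wz": 0},
    {"tx": -0.607,"ty": 0,"tz": -0.61,"wx": 0,"wy": 0,"wz": 0},
    {"tx": -0.607,"ty": 0,"tz": -0.61,"wx": 0,"wy": 0,"wz": 0}
  ],
  "claw": 0.4
}}

```text
t: 10.3
position: [0.4881, -0.071, 0.3541]
ee_rot: [2.071, 2.359, 0.0]
contact_force: [-0.2, 0.8, -1.1]
opening: 0.397
gripper_force: 0.0
```

```bash
python3 -c "
from h import *
look('c3'); print(rel(ball(-28)))
"
```

```text
136: [(-0.095, 5), (-0.092, 6), (-0.089, 17), (-0.086, 10), (-0.083, 13), (-0.08, 6), (-0.077, 7), (-0.074, 9), (-0.071, 14), (-0.068, 12), (-0.065, 16), (-0.062, 10), (-0.059, 15), (-0.056, 7), (-0.053, 15), (-0.05, 11), (-0.047, 12), (-0.044, 9), (-0.041, 9), (-0.038, 9), (-0.035, 8), (-0.032, 13), (-0.029, 15), (-0.026, 17), (-0.023, 13), (-0.02, 9), (-0.017, 12), (-0.014, 18), (0.022, 12), (0.025, 35), (0.028, 32), (0.031, 30), (0.046, 10), (0.049, 40), (0.052, 35), (0.055, 36), (0.058, 26), (0.061, 29), (0.064, 26), (0.067, 27), (0.07, 33), (0.073, 35), (0.076, 23)]
case y [-0.0817  0.0721]
t 10.4 F [0.1 0.5 0.9] grasp h [ 0.4743 -0.1332  0.1735] open mm 37.7
(array([ 0.   , -0.004,  0.232]), array([ 0.001,  0.   , -0.001]))
```

View pics/c3.png

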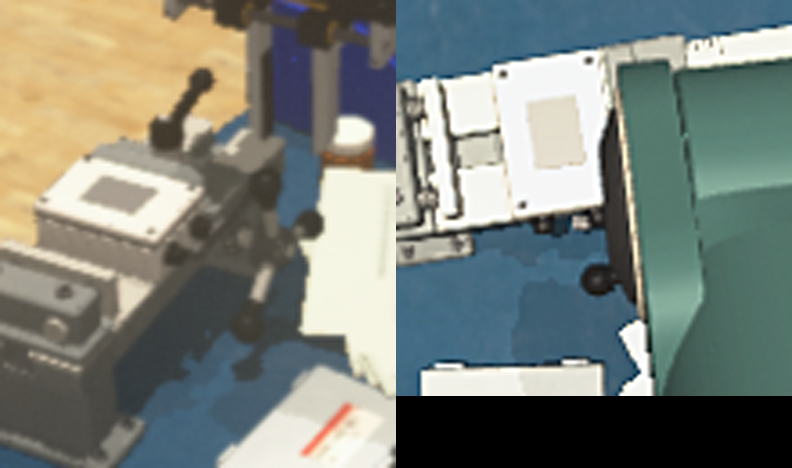

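The balls are at crop (310,222), (247,323) and (265,183): the ball slipped out partway through, and the case moved only about 6 mm. I'll refit the wheel centre and angle from these.

```bash
python3 -c "
from h import *
from scipy.optimize import least_squares
c2=np.array([(290,163),(236,294),(293,272)])/3.6+[250,140]
c3=np.array([(265,183),(247,323),(310,222)])/3.6+[250,140]
def B(x,y,z,a): return np.array([x,y+.062*np.sin(a),z+.062*np.cos(a)])
def f(p):
  r=[]
  for pts,a,ks in ((c2,p[2],(-120,0,120)),(c3,p[3],(0,120,-120))):
    for u,k in zip(pts,ks): r+=list(proj(tow(B(WX+p[4],p[0],p[1],a+np.radians(k))),'side')[0]-u)
  return np.array(r+[p[4]/.002,(p[1]-.084)/.002])
s=least_squares(f,[WY,WZ,1.6,.3,0],x_scale=[.01,.01,.1,.1,.01]);print(s.x.round(4),np.degrees(s.x[2:4]),f(s.x).round(1))
"
```

```text
[-1.0820e-01  8.4100e-02  1.6353e+00  2.0650e-01  5.0000e-04] [93.69373408 11.82876131] [ 0.  -0.9 -0.2  0.4  0.7  0.5 -0.  -0.1 -0.1  0.4 -0.2 -0.1  0.3  0. ]
```

```bash
sed -i 's/^WX,WY,WZ=.*/WX,WY,WZ=.4737,-.107,.084/' h.py; python3 -c "
from h import *
print(rel(ball(12)))
b=ball(12)
print([(f,)+tuple((np.array([1,-1])*(ball(f)-b)[1:]/.15).round(3)) for f in range(12,100,5)])
"
```

```text
(array([ 0.26 , -0.004,  0.193]), array([ 0.001,  0.   , -0.001]))
[(12, np.float64(0.0), np.float64(-0.0)), (17, np.float64(0.035), np.float64(0.009)), (22, np.float64(0.069), np.float64(0.021)), (27, np.float64(0.102), np.float64(0.036)), (32, np.float64(0.133), np.float64(0.054)), (37, np.float64(0.163), np.float64(0.074)), (42, np.float64(0.191), np.float64(0.097)), (47, np.float64(0.216), np.float64(0.122)), (52, np.float64(0.24), np.float64(0.15)), (57, np.float64(0.261), np.float64(0.179)), (62, np.float64(0.279), np.float64(0.21)), (67, np.float64(0.295), np.float64(0.243)), (72, np.float64(0.307), np.float64(0.277)), (77, np.float64(0.317), np.float64(0.311)), (82, np.float64(0.323), np.float64(0.347)), (87, np.float64(0.327), np.float64(0.383)), (92, np.float64(0.327), np.float64(0.419)), (97, np.float64(0.324), np.float64(0.455))]
```

Emit:
{"api": "arm_command", "payload": {
  "increments": [
    {"tx": 0.26,"ty": 0,"tz": 0,"wx": 0,"wy": 0,"wz": 0},
    {"tx": 0.26,"ty": -0.004,"tz": 0.1,"wx": 0,"wy": 0,"wz": 0},
    {"tx": 0.26,"ty": -0.004,"tz": 0.2,"wx": 0,"wy": 0,"wz": 0},
    {"tx": 0.26,"ty": -0.004,"tz": 0.2,"wx": 0,"wy": 0,"wz": 0}
  ]
}}

```text
t: 10.9
position: [0.4819, -0.0292, 0.3214]
ee_rot: [-2.065, -2.365, 0.002]
contact_force: [0.6, -0.1, -0.2]
opening: 0.402
gripper_force: 0.0
```

Emit:
{"api": "arm_command", "payload": {
  "increments": [
    {"tx": 0,"ty": 0,"tz": 0,"wx": 0,"wy": 0,"wz": 0},
    {"tx": 0,"ty": 0,"tz": 0,"wx": 0,"wy": 0,"wz": 0},
    {"tx": 0,"ty": 0,"tz": 0,"wx": 0,"wy": 0,"wz": 0}
  ],
  "claw": 0,
  "newtons": 60
}}

```text
t: 11.28
position: [0.4828, -0.0291, 0.323]
ee_rot: [2.066, 2.365, 0.002]
contact_force: [7.9, 0.4, -7.4]
opening: 0.234
gripper_force: 60.0
```

Emit:
{"api": "arm_command", "payload": {
  "increments": [
    {"tx": 0.035,"ty": 0,"tz": 0.009,"wx": 0,"wy": 0,"wz": 0},
    {"tx": 0.069,"ty": 0,"tz": 0.021,"wx": 0,"wy": 0,"wz": 0},
    {"tx": 0.102,"ty": 0,"tz": 0.036,"wx": 0,"wy": 0,"wz": 0},
    {"tx": 0.133,"ty": 0,"tz": 0.054,"wx": 0,"wy": 0,"wz": 0},
    {"tx": 0.163,"ty": 0,"tz": 0.074,"wx": 0,"wy": 0,"wz": 0},
    {"tx": 0.191,"ty": 0,"tz": 0.097,"wx": 0,"wy": 0,"wz": 0}
  ]
}}

```text
t: 12.02
position: [0.479, -0.0005, 0.3095]
ee_rot: [2.065, 2.364, 0.002]
contact_force: [-3.7, -0.9, 20.4]
opening: 0.229
gripper_force: 60.0
```

```bash
python3 -c "
from h import *
look('c4'); print(ball(42))
"
```

```text
136: [(-0.101, 6), (-0.098, 13), (-0.095, 11), (-0.092, 11), (-0.089, 12), (-0.086, 10), (-0.083, 13), (-0.077, 10), (-0.068, 6), (-0.065, 5), (-0.062, 7), (-0.059, 5), (-0.053, 5), (-0.041, 7), (-0.038, 6), (-0.029, 8), (-0.026, 5), (-0.02, 7), (-0.017, 6), (-0.014, 6), (-0.011, 6), (0.025, 13), (0.028, 14), (0.031, 15), (0.046, 9), (0.049, 43), (0.052, 33), (0.055, 37), (0.058, 30), (0.061, 28), (0.064, 27), (0.067, 25), (0.07, 34), (0.073, 36), (0.076, 18)]
case y [-0.0901  0.0742]
t 12.125 F [1.  3.6 7.8] grasp h [ 0.4745 -0.065   0.1291] open mm 21.9
[ 0.4737     -0.0655139   0.13007498]
```

Emit:
{"api": "arm_command", "payload": {
  "increments": [
    {"tx": 0.035,"ty": 0,"tz": 0.012,"wx": 0,"wy": 0,"wz": 0},
    {"tx": 0.064,"ty": 0,"tz": 0.038,"wx": 0,"wy": 0,"wz": 0},
    {"tx": 0.085,"ty": 0,"tz": 0.067,"wx": 0,"wy": 0,"wz": 0},
    {"tx": 0.103,"ty": 0,"tz": 0.098,"wx": 0,"wy": 0,"wz": 0},
    {"tx": 0.119,"ty": 0,"tz": 0.131,"wx": 0,"wy": 0,"wz": 0},
    {"tx": 0.131,"ty": 0,"tz": 0.165,"wx": 0,"wy": 0,"wz": 0},
    {"tx": 0.141,"ty": 0,"tz": 0.199,"wx": 0,"wy": 0,"wz": 0},
    {"tx": 0.147,"ty": 0,"tz": 0.235,"wx": 0,"wy": 0,"wz": 0},
    {"tx": 0.151,"ty": 0,"tz": 0.271,"wx": 0,"wy": 0,"wz": 0},
    {"tx": 0.151,"ty": 0,"tz": 0.31,"wx": 0,"wy": 0,"wz": 0},
    {"tx": 0.151,"ty": 0,"tz": 0.31,"wx": 0,"wy": 0,"wz": 0}
  ]
}}

```text
t: 13.5
position: [0.4746, 0.0314, 0.2625]
ee_rot: [-2.05, -2.372, -0.016]
contact_force: [-13.7, 75.8, 9.5]
opening: 0.157
gripper_force: 71.5
```

Emit:
{"api": "arm_command", "payload": {
  "increments": [
    {"tx": 0,"ty": 0,"tz": 0,"wx": 0,"wy": 0,"wz": 0},
    {"tx": 0,"ty": 0,"tz": 0,"wx": 0,"wy": 0,"wz": 0},
    {"tx": 0,"ty": 0,"tz": -0.1,"wx": 0,"wy": 0,"wz": 0},
    {"tx": 0,"ty": 0,"tz": -0.4,"wx": 0,"wy": 0,"wz": 0},
    {"tx": -0.25,"ty": 0,"tz": -0.61,"wx": 0,"wy": 0,"wz": 0},
    {"tx": -0.607,"ty": 0,"tz": -0.61,"wx": 0,"wy": 0,"wz": 0},
    {"tx": -0.607,"ty": 0,"tz": -0.61,"wx": 0,"wy": 0,"wz": 0}
  ],
  "claw": 0.4
}}

```text
t: 14.38
position: [0.4876, -0.0724, 0.3543]
ee_rot: [2.073, 2.359, -0.0]
contact_force: [-0.0, 1.6, -0.2]
opening: 0.399
gripper_force: 0.0
```

```bash
python3 -c "
from h import *
look('c5'); print(rel(ball(-28)))
"
```

```text
136: [(-0.092, 8), (-0.089, 11), (-0.086, 12), (-0.083, 14), (-0.08, 14), (-0.077, 19), (-0.074, 31), (-0.071, 21), (-0.068, 23), (-0.065, 7), (-0.062, 17), (-0.059, 10), (-0.056, 11), (-0.053, 8), (-0.05, 9), (-0.047, 14), (-0.044, 10), (-0.041, 7), (-0.038, 15), (-0.035, 15), (-0.032, 7), (-0.029, 6), (-0.026, 10), (-0.023, 6), (-0.02, 13), (-0.017, 9), (-0.014, 14), (-0.011, 12), (-0.008, 15), (-0.005, 14), (-0.002, 10), (0.001, 11), (0.022, 11), (0.025, 27), (0.028, 28), (0.031, 29), (0.046, 7), (0.049, 43), (0.052, 32), (0.055, 38), (0.058, 29), (0.061, 28), (0.064, 27), (0.067, 29), (0.07, 40), (0.073, 34), (0.076, 22)]
case y [-0.0841  0.0719]
t 14.475 F [-0.6  1.2 -0.1] grasp h [ 0.4736 -0.1343  0.1738] open mm 37.6
(array([-0.012,  0.001,  0.234]), array([ 0.   ,  0.   , -0.002]))
```

View pics/c5.png

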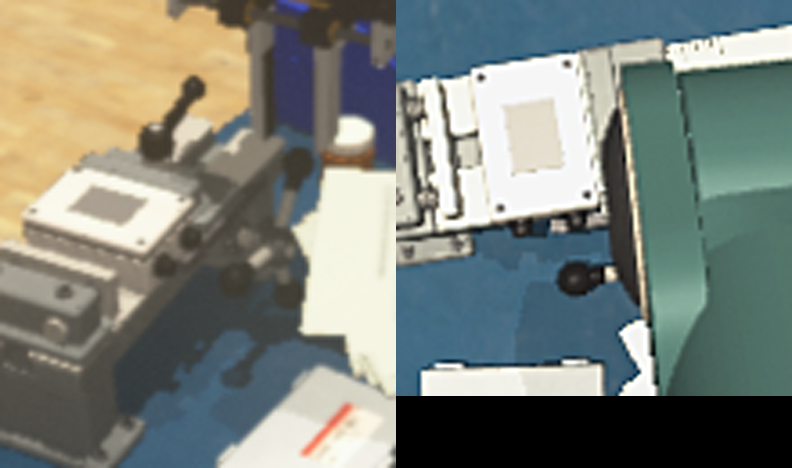

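The balls at crop (296,160), (238,277) and (289,291) put the wheel near 80°. The grip slips under load, so I'll switch to pushing the ball with shut fingers: sideways over the top, then down on the left side.

```bash
python3 -c "
from h import *
from scipy.optimize import least_squares
c=np.array([(296,160),(238,277),(289,291)])/3.6+[250,140]
f=lambda p:np.concatenate([proj(tow(np.array([WX,p[0],.062*0+WZ])+.062*np.array([0,np.sin(p[1]+np.radians(k)),np.cos(p[1]+np.radians(k))])),'side')[0]-u for u,k in zip(c,(-120,0,120))])
s=least_squares(f,[WY,1.4],x_scale=[.01,.1]);print(s.x[0],np.degrees(s.x[1]),f(s.x).round(1))
a=s.x[1]-np.radians(120); b=np.array([WX,-.106+.062*np.sin(a),WZ+.062*np.cos(a)])
print(b, rel(b+[0,-.03,.016]), rel(b+[0,-.03,.05]))
T=cloud('top')[1];H=toh(T)
for x in (.55,.58,.6):
  m=(abs(H[...,0]-x)<.01)&(H[...,2]>.1365)&(H[...,2]<.1395)&(H[...,1]<.02); print('case',np.percentile(H[m][:,1],[1,99]).round(4))
  m=(abs(H[...,0]-x)<.01)&(H[...,2]>.128)&(H[...,2]<.136)&(H[...,1]<.037)&(H[...,1]>.012); print('pad',np.percentile(H[m][:,1],[2,98]).round(4))
"
```

```text
-0.10869920506055952 79.9057962813606 [ 0.8  0.1 -0.5  0.2  0.  -0.1]
[ 0.4737     -0.14593087  0.13142917] (array([-0.277,  0.002,  0.176]), array([ 0.   ,  0.   , -0.002])) (array([-0.277,  0.002, -0.051]), array([ 0.   ,  0.   , -0.002]))
case [-0.0672  0.0007]
pad [0.0242 0.0339]
case [-0.0873  0.001 ]
pad [0.024  0.0335]
case [-0.0871  0.0008]
pad [0.0239 0.034 ]
```

Emit:
{"api": "arm_command", "payload": {
  "increments": [
    {"tx": -0.15,"ty": 0,"tz": 0,"wx": 0,"wy": 0,"wz": 0},
    {"tx": -0.277,"ty": 0,"tz": 0,"wx": 0,"wy": 0,"wz": 0},
    {"tx": -0.277,"ty": 0,"tz": 0,"wx": 0,"wy": 0,"wz": 0},
    {"tx": -0.277,"ty": 0,"tz": 0.09,"wx": 0,"wy": 0,"wz": 0},
    {"tx": -0.277,"ty": 0,"tz": 0.175,"wx": 0,"wy": 0,"wz": 0},
    {"tx": -0.277,"ty": 0,"tz": 0.175,"wx": 0,"wy": 0,"wz": 0}
  ],
  "claw": 0,
  "newtons": 20
}}

```text
t: 15.28
position: [0.4928, -0.1089, 0.3254]
ee_rot: [-2.064, -2.366, 0.001]
contact_force: [0.6, 0.3, 0.8]
opening: 0.005
gripper_force: 0.0
```

```bash
sed -i 's/^WX,WY,WZ=.*/WX,WY,WZ=.4737,-.1065,.084/' h.py; python3 -c "
from h import *
o=ctrl.observe();p=toh(o['position']-[0,0,.18]); print(p.round(4),o['opening'],o['contact_force'].round(1),o['t'])
for f in range(-40,56,8):
  t=ball(f)+[0,-.020,.018 if f<20 else .019]; print(f,((t-p)[1:]*[1,-1]/.15).round(3))
"
```

```text
[ 0.4735 -0.1748  0.1454] 0.004596223447697855 [0.6 0.3 0.8] 15.275
-40 [ 0.056 -0.027]
-32 [ 0.103 -0.061]
-24 [ 0.154 -0.088]
-16 [ 0.208 -0.108]
-8 [ 0.264 -0.12 ]
0 [ 0.322 -0.124]
8 [ 0.38 -0.12]
16 [ 0.436 -0.108]
24 [ 0.49  -0.095]
32 [ 0.541 -0.068]
40 [ 0.588 -0.034]
48 [0.629 0.006]
```

Emit:
{"api": "arm_command", "payload": {
  "increments": [
    {"tx": 0.056,"ty": 0,"tz": 0,"wx": 0,"wy": 0,"wz": 0},
    {"tx": 0.103,"ty": 0,"tz": -0.03,"wx": 0,"wy": 0,"wz": 0},
    {"tx": 0.154,"ty": 0,"tz": -0.058,"wx": 0,"wy": 0,"wz": 0},
    {"tx": 0.208,"ty": 0,"tz": -0.078,"wx": 0,"wy": 0,"wz": 0},
    {"tx": 0.264,"ty": 0,"tz": -0.09,"wx": 0,"wy": 0,"wz": 0},
    {"tx": 0.322,"ty": 0,"tz": -0.095,"wx": 0,"wy": 0,"wz": 0},
    {"tx": 0.38,"ty": 0,"tz": -0.095,"wx": 0,"wy": 0,"wz": 0},
    {"tx": 0.436,"ty": 0,"tz": -0.088,"wx": 0,"wy": 0,"wz": 0},
    {"tx": 0.49,"ty": 0,"tz": -0.08,"wx": 0,"wy": 0,"wz": 0},
    {"tx": 0.541,"ty": 0,"tz": -0.055,"wx": 0,"wy": 0,"wz": 0},
    {"tx": 0.588,"ty": 0,"tz": -0.025,"wx": 0,"wy": 0,"wz": 0},
    {"tx": 0.588,"ty": 0,"tz": -0.025,"wx": 0,"wy": 0,"wz": 0}
  ]
}}

```text
t: 16.77
position: [0.4815, -0.0215, 0.3311]
ee_rot: [2.064, 2.366, 0.001]
contact_force: [2.4, -1.4, 0.4]
opening: 0.003
gripper_force: 1.1
```

```bash
cat >> h.py <<'E'
def gap():
    T=cloud('top')[1];H=toh(T)
    for x in (.545,.56,.58,.6):
        m=(abs(H[...,0]-x)<.01)&(H[...,2]>.1365)&(H[...,2]<.1395)&(H[...,1]<.021)
        m2=(abs(H[...,0]-x)<.01)&(H[...,2]>.125)&(H[...,2]<.136)&(H[...,1]<.046)&(H[...,1]>.012)
        a=H[m][:,1];b=H[m2][:,1]; print('case',np.percentile(a,[1,99]).round(4) if len(a) else None,'pad',np.percentile(b,[2,98]).round(4) if len(b) else None)
E
python3 -c "
from h import *
gap();look('c6')
p=toh(ctrl.observe()['position']-[0,0,.18])
s=cloud('side')
for f in (30,36,40,44): print(f,[((proj(tow(ball(f+k)),'side')[0]-[250,140])*3.6).round() for k in (0,-120,120)])
"
```

```text
case [0.0037 0.0186] pad [0.0241 0.0425]
case [-0.0003  0.0182] pad [0.0187 0.0334]
case [-0.0705  0.0185] pad [0.0135 0.0336]
case [-0.0684  0.0182] pad [0.0173 0.0438]
136: [(-0.074, 9), (-0.071, 7), (-0.068, 12), (-0.065, 7), (-0.062, 8), (-0.059, 11), (-0.056, 10), (-0.053, 8), (-0.05, 5), (-0.044, 6), (-0.041, 8), (-0.029, 6), (-0.02, 7), (-0.017, 6), (-0.011, 5), (-0.008, 6), (-0.005, 6), (-0.002, 8), (0.001, 6), (0.004, 11), (0.007, 6), (0.01, 8), (0.013, 14), (0.016, 20), (0.022, 7), (0.025, 25), (0.028, 33), (0.031, 29), (0.046, 13), (0.049, 41), (0.052, 37), (0.055, 32), (0.058, 31), (0.061, 28), (0.064, 26), (0.067, 29), (0.07, 36), (0.073, 31), (0.076, 21)]
case y [-0.0683  0.0739]
t 16.925 F [ 1.4 -0.4  0.7] grasp h [ 0.4739 -0.0869  0.1509] open mm 0.8
30 [array([253., 206.]), array([311., 200.]), array([256., 327.])]
36 [array([249., 214.]), array([311., 193.]), array([260., 326.])]
40 [array([247., 220.]), array([310., 189.]), array([262., 324.])]
44 [array([245., 226.]), array([310., 185.]), array([265., 323.])]
```

View pics/c6.png

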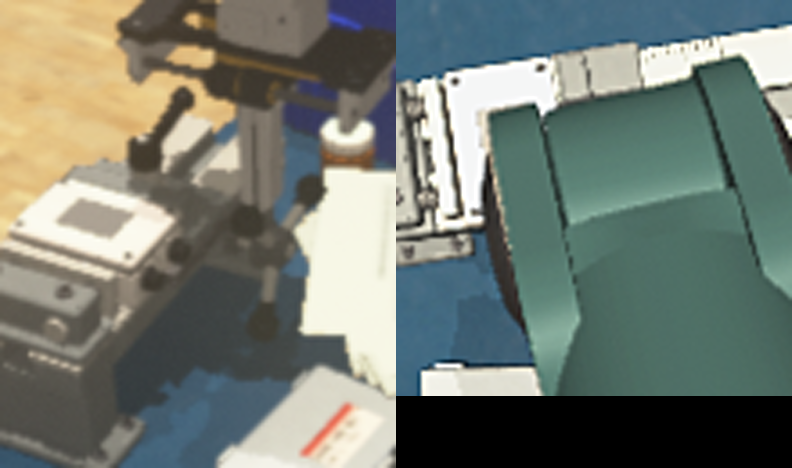

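The wheel is at 40° (balls at crop (247,220), (310,188), (262,323)) and the case is about 4 mm from the pad. Next I'll go over ball C and press it down on the left side.

Emit:
{"api": "arm_command", "payload": {
  "increments": [
    {"tx": -0.02,"ty": 0,"tz": -0.14,"wx": 0,"wy": 0,"wz": 0},
    {"tx": 0.0,"ty": 0,"tz": -0.16,"wx": 0,"wy": 0,"wz": 0},
    {"tx": 0.14,"ty": 0,"tz": -0.16,"wx": 0,"wy": 0,"wz": 0},
    {"tx": 0.14,"ty": 0,"tz": -0.09,"wx": 0,"wy": 0,"wz": 0},
    {"tx": 0.161,"ty": 0,"tz": -0.053,"wx": 0,"wy": 0,"wz": 0},
    {"tx": 0.186,"ty": 0,"tz": -0.027,"wx": 0,"wy": 0,"wz": 0},
    {"tx": 0.208,"ty": 0,"tz": 0.002,"wx": 0,"wy": 0,"wz": 0},
    {"tx": 0.227,"ty": 0,"tz": 0.033,"wx": 0,"wy": 0,"wz": 0},
    {"tx": 0.244,"ty": 0,"tz": 0.065,"wx": 0,"wy": 0,"wz": 0},
    {"tx": 0.258,"ty": 0,"tz": 0.098,"wx": 0,"wy": 0,"wz": 0},
    {"tx": 0.258,"ty": 0,"tz": 0.098,"wx": 0,"wy": 0,"wz": 0}
  ]
}}

```text
t: 18.35
position: [0.4763, 0.0171, 0.3154]
ee_rot: [-2.065, -2.367, -0.002]
contact_force: [-0.0, 5.3, 6.9]
opening: 0.003
gripper_force: 3.6
```

```bash
python3 -c "
from h import *
gap();look('c7')
p=toh(ctrl.observe()['position']-[0,0,.18])
print(np.degrees(np.arccos((p[2]-.031-WZ)/.062)))
for f in range(74,110,4): print(f,((ball(f)+[0,0,.031]-p)[1:]*[1,-1]/.15).round(3))
"
```

```text
case None pad None
case None pad None
case [-0.0589  0.0197] pad [0.0232 0.0352]
case [-0.0647  0.02  ] pad [0.0146 0.0449]
136: [(-0.068, 6), (-0.065, 9), (-0.062, 14), (-0.059, 10), (-0.056, 11), (-0.053, 8), (-0.05, 11), (-0.041, 6), (-0.032, 7), (-0.029, 7), (-0.026, 5), (-0.017, 5), (-0.011, 6), (-0.005, 6), (-0.002, 5), (0.004, 10), (0.01, 6), (0.013, 6), (0.016, 7), (0.019, 6), (0.022, 6), (0.025, 15), (0.028, 12), (0.031, 10), (0.034, 5), (0.046, 5), (0.049, 18), (0.052, 14), (0.055, 13), (0.058, 14), (0.061, 17), (0.064, 28), (0.067, 30), (0.07, 36), (0.073, 29), (0.076, 22)]
case y [-0.0583  0.0747]
t 18.5 F [1.  5.5 7. ] grasp h [ 0.4741 -0.0483  0.1354] open mm 0.2
70.77394824069508
74 [0.009 0.022]
78 [0.016 0.05 ]
82 [0.021 0.079]
86 [0.024 0.107]
90 [0.025 0.136]
94 [0.024 0.165]
98 [0.021 0.194]
102 [0.016 0.222]
106 [0.009 0.25 ]
```

Emit:
{"api": "arm_command", "payload": {
  "increments": [
    {"tx": 0.009,"ty": 0,"tz": 0.022,"wx": 0,"wy": 0,"wz": 0},
    {"tx": 0.016,"ty": 0,"tz": 0.05,"wx": 0,"wy": 0,"wz": 0},
    {"tx": 0.021,"ty": 0,"tz": 0.079,"wx": 0,"wy": 0,"wz": 0},
    {"tx": 0.021,"ty": 0,"tz": 0.079,"wx": 0,"wy": 0,"wz": 0}
  ]
}}

```text
t: 19.0
position: [0.4757, 0.0198, 0.3033]
ee_rot: [-2.065, -2.367, -0.001]
contact_force: [0.7, 4.6, 4.7]
opening: 0.006
gripper_force: 2.4
```

Emit:
{"api": "arm_command", "payload": {
  "increments": [
    {"tx": 0,"ty": 0,"tz": -0.3,"wx": 0,"wy": 0,"wz": 0},
    {"tx": -0.3,"ty": -0.1,"tz": -0.6,"wx": 0,"wy": 0,"wz": 0},
    {"tx": -0.6,"ty": -0.2,"tz": -0.6,"wx": 0,"wy": 0,"wz": 0},
    {"tx": -0.9,"ty": -0.3,"tz": -0.6,"wx": 0,"wy": 0,"wz": 0},
    {"tx": -0.9,"ty": -0.3,"tz": -0.6,"wx": 0,"wy": 0,"wz": 0}
  ]
}}

```text
t: 19.62
position: [0.4482, -0.124, 0.393]
ee_rot: [-2.072, -2.36, 0.002]
contact_force: [0.1, 0.5, -0.6]
opening: 0.006
gripper_force: 0.0
```

Run:
```python
from h import *
im,T=cloud('top'); T0=np.load('top0.npy'); im0=cv2.imread('pics/top0.png')
np.save('t1.npy',T); cv2.imwrite('pics/t1.png',im)
# 1D profile of height/intensity vs y_h, sampled on plane z=.133
xs=np.linspace(.532,.61,80); ys=np.arange(-.06,.075,.001)
g=np.array([[ [x,y,.134] for y in ys] for x in xs])
q=proj(tow(g.reshape(-1,3)),'top').reshape(len(xs),len(ys),2).astype(np.float32)
for n,I,W in (('old',im0,T0),('new',im,T)):
    G=cv2.remap(cv2.cvtColor(I,cv2.COLOR_BGR2GRAY),q[...,0],q[...,1],cv2.INTER_LINEAR).mean(0)
    Z=np.median(cv2.remap(W[...,2].astype(np.float32),q[...,0],q[...,1],cv2.INTER_NEAREST),0)
    print(n,' '.join(f'{int(round(y*1000))}:{int(a)}/{int(round(z*1000))}' for y,a,z in zip(ys,G,Z) if y>.01 or n=='new' and y<-.03))
im2,S=cloud('side')
a=cv2.resize(im[130:200,255:345],None,fx=6,fy=6,interpolation=cv2.INTER_CUBIC);cv2.imwrite('pics/c8.png',a)
print(ctrl.observe()['t'],ctrl.observe()['position'])
```

```text
Traceback (most recent call last):
ValueError: cannot convert float NaN to integer
```

```bash
cat > slit.py <<'E'
from h import *
def prof(I,W):
    xs=np.linspace(.532,.61,80); ys=np.arange(-.08,.075,.001)
    g=np.array([[ [x,y,.134] for y in ys] for x in xs])
    q=proj(tow(g.reshape(-1,3)),'top').reshape(len(xs),len(ys),2).astype(np.float32)
    G=cv2.remap(cv2.cvtColor(I,cv2.COLOR_BGR2GRAY),q[...,0],q[...,1],cv2.INTER_LINEAR).mean(0)
    Z=np.nanmedian(cv2.remap(W[...,2].astype(np.float32),q[...,0],q[...,1],cv2.INTER_NEAREST),0)
    return ys,G,Z
def show(n,I,W):
    ys,G,Z=prof(I,W); print(n,' '.join(f'{round(y*1000)}:{int(a)}/{round(float(np.nan_to_num(z))*1000)}' for y,a,z in zip(ys,G,Z) if y>.01 or (n=='new' and y<-.04)))
E
python3 - <<'E'
from slit import *
im=cv2.imread('pics/t1.png'); T=np.load('t1.npy')
show('old',cv2.imread('pics/top0.png'),np.load('top0.npy')); show('new',im,T)
a=cv2.resize(im[130:200,255:345],None,fx=6,fy=6,interpolation=cv2.INTER_CUBIC);cv2.imwrite('pics/c8.png',a)
E
```

```text
old 10:219/98 11:219/98 12:220/98 13:221/98 14:221/98 15:221/97 16:217/97 17:206/96 18:183/97 19:147/97 20:107/98 21:85/101 22:98/113 23:136/124 24:182/132 25:223/133 26:246/133 27:249/134 28:245/133 29:244/133 30:243/133 31:243/133 32:236/134 33:211/133 34:172/126 35:149/99 36:140/99 37:134/99 38:123/103 39:119/107 40:128/109 41:141/110 42:144/109 43:131/109 44:107/110 45:81/114 46:71/121 47:74/124 48:90/132 49:116/134 50:143/136 51:162/136 52:175/136 53:184/136 54:186/136 55:183/136 56:179/137 57:174/137 58:168/137 59:164/137 60:162/137 61:158/137 62:154/137 63:152/137 64:153/137 65:155/138 66:159/138 67:163/138 68:167/137 69:172/137 70:175/137 71:178/137 72:177/136 73:174/136 74:168/136
new -80:169/121 -79:164/119 -78:156/120 -77:150/120 -76:150/120 -75:150/120 -74:153/120 -73:157/119 -72:163/119 -71:172/119 -70:180/119 -69:185/119 -68:183/119 -67:161/118 -66:127/119 -65:115/129 -64:137/135 -63:169/136 -62:192/136 -61:205/137 -60:208/137 -59:207/137 -58:205/137 -57:204/137 -56:204/137 -55:204/137 -54:204/137 -53:205/137 -52:206/137 -51:205/136 -50:200/136 -49:188/137 -48:174/137 -47:172/136 -46:186/135 -45:208/134 -44:228/132 -43:229/132 -42:222/134 -41:228/137 10:239/138 11:243/138 12:246/138 13:246/139 14:246/139 15:246/139 16:246/139 17:246/138 18:244/138 19:243/139 20:242/139 21:241/138 22:241/139 23:244/138 24:245/138 25:245/139 26:243/138 27:234/137 28:226/135 29:231/134 30:242/133 31:247/133 32:247/133 33:248/133 34:250/134 35:251/134 36:244/134 37:208/133 38:151/124 39:121/107 40:133/109 41:158/110 42:165/109 43:146/110 44:116/110 45:86/114 46:74/120 47:79/125 48:99/132 49:129/134 50:159/135 51:179/136 52:193/136 53:203/136 54:206/136 55:203/137 56:198/136 57:192/136 58:186/136 59:182/137 60:179/137 61:175/137 62:170/138 63:169/138 64:169/137 65:172/138 66:176/137 67:180/137 68:185/137 69:190/137 70:194/136 71:196/137 72:196/136 73:192/136 74:185/136
```

View pics/c8.png

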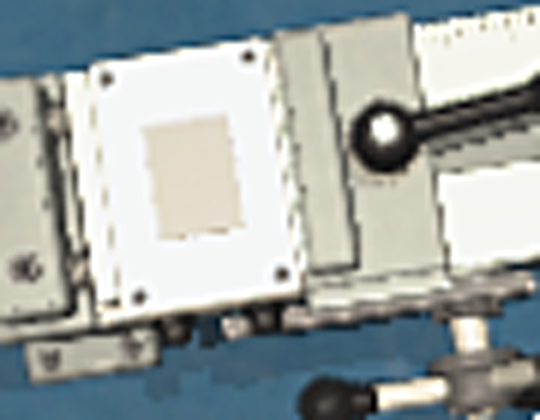

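The pad's rear edge has moved from 33.5 to 37.4 mm, so it is pressed in about 3.9 mm. It needs about 3.1 mm more, which is about 15° of wheel.

Emit:
{"api": "arm_command", "payload": {
  "increments": [
    {"tx": 0.3,"ty": 0.1,"tz": 0,"wx": 0,"wy": 0,"wz": 0},
    {"tx": 0.6,"ty": 0.2,"tz": 0,"wx": 0,"wy": 0,"wz": 0},
    {"tx": 0.9,"ty": 0.3,"tz": 0,"wx": 0,"wy": 0,"wz": 0},
    {"tx": 0.9,"ty": 0.3,"tz": 0.3,"wx": 0,"wy": 0,"wz": 0},
    {"tx": 0.9,"ty": 0.3,"tz": 0.55,"wx": 0,"wy": 0,"wz": 0},
    {"tx": 0.9,"ty": 0.3,"tz": 0.61,"wx": 0,"wy": 0,"wz": 0},
    {"tx": 0.9,"ty": 0.3,"tz": 0.64,"wx": 0,"wy": 0,"wz": 0},
    {"tx": 0.9,"ty": 0.3,"tz": 0.67,"wx": 0,"wy": 0,"wz": 0},
    {"tx": 0.9,"ty": 0.3,"tz": 0.7,"wx": 0,"wy": 0,"wz": 0},
    {"tx": 0.9,"ty": 0.3,"tz": 0.705,"wx": 0,"wy": 0,"wz": 0}
  ]
}}

```text
t: 20.92
position: [0.4757, 0.0208, 0.289]
ee_rot: [-2.064, -2.368, -0.002]
contact_force: [-4.2, 7.2, 9.3]
opening: 0.009
gripper_force: 4.6
```

Emit:
{"api": "arm_command", "payload": {
  "increments": [
    {"tx": 0,"ty": 0,"tz": -0.4,"wx": 0,"wy": 0,"wz": 0},
    {"tx": -0.3,"ty": -0.1,"tz": -0.7,"wx": 0,"wy": 0,"wz": 0},
    {"tx": -0.6,"ty": -0.2,"tz": -0.7,"wx": 0,"wy": 0,"wz": 0},
    {"tx": -0.9,"ty": -0.3,"tz": -0.7,"wx": 0,"wy": 0,"wz": 0},
    {"tx": -0.9,"ty": -0.3,"tz": -0.7,"wx": 0,"wy": 0,"wz": 0}
  ]
}}

```text
t: 21.55
position: [0.4487, -0.1229, 0.3939]
ee_rot: [2.071, 2.362, -0.0]
contact_force: [0.0, 0.5, 0.6]
opening: 0.006
gripper_force: 0.0
```

Run:
```python
from slit import *
im,T=cloud('top'); show('new2',im,T)
np.save('t2.npy',T); cv2.imwrite('pics/t2.png',im)
H=toh(T); m=(H[...,2]>.145)&(H[...,2]<.168)&(H[...,0]>.53)&(H[...,0]<.64)&(H[...,1]>-.2)&(H[...,1]<-.03)
q=H[m]; print(len(q),q.min(0),q.max(0)); d=q[:,:2]-q[:,:2].mean(0); 
for lo in np.arange(-.2,-.03,.015):
    s=q[(q[:,1]>=lo)&(q[:,1]<lo+.015)]
    if len(s): print(round(lo,3),len(s),s[:,0].mean().round(4),s[:,0].min().round(4),s[:,0].max().round(4),s[:,2].max().round(4))
o=ctrl.observe(); print(o['t'],toh(o['position']))
```

```text
new2 10:229/138 11:230/139 12:232/139 13:235/138 14:241/138 15:245/138 16:247/139 17:246/139 18:246/139 19:246/138 20:245/138 21:244/138 22:243/138 23:242/139 24:242/138 25:243/138 26:245/138 27:245/138 28:245/139 29:241/137 30:232/137 31:227/135 32:235/133 33:244/133 34:247/133 35:247/133 36:248/133 37:249/133 38:250/134 39:240/133 40:207/132 41:165/122 42:146/110 43:135/110 44:115/110 45:88/113 46:75/122 47:80/126 48:99/132 49:128/134 50:159/135 51:179/135 52:193/136 53:203/136 54:206/137 55:203/136 56:198/136 57:193/136 58:186/136 59:182/136 60:179/137 61:175/137 62:170/137 63:168/137 64:169/137 65:172/137 66:176/137 67:180/137 68:185/137 69:190/136 70:194/136 71:196/136 72:196/136 73:192/136 74:185/137
264 [ 0.55776104 -0.15355702  0.14525694] [ 0.58444127 -0.06669518  0.16569644]
-0.155 44 0.5749 0.5671 0.5844 0.1657
-0.14 40 0.5744 0.5685 0.5826 0.1623
-0.125 37 0.5729 0.5672 0.58 0.1575
-0.11 35 0.5717 0.5661 0.5778 0.1548
-0.095 55 0.5691 0.5578 0.5801 0.1603
-0.08 53 0.5688 0.558 0.5809 0.1603
21.6 [ 0.42851791 -0.18093004  0.39382951]
```

The pad is now pressed in about 6.9 mm of 14. Next is the lever.

```bash
cat > lev.py <<'E'
from h import *
AX=np.array([.569,-.081]); r=.052
def peg(th,lead=0):
    t=np.radians(th); u=np.array([-np.sin(t),-np.cos(t)]); v=np.array([-np.cos(t),np.sin(t)])
    s=.006+.0125*abs(np.cos(t))+.008*abs(np.sin(t)); c=AX+r*u-(s-lead)*v
    return np.array([c[0],c[1],.162])
E
python3 - <<'E'
from lev import *
a=peg(-6,-.010); print(a,rel(a+[0,0,.05]),rel(a))
for th in range(-6,72,6): d=(peg(th)-a)/.15; print(th,'tx',d[1].round(3),'ty',d[0].round(3))
E
```

```text
[ 0.6035429  -0.12965583  0.162     ] (array([0.345, 1.166, 0.013]), array([ 0.   ,  0.   , -0.002])) (array([0.345, 1.166, 0.346]), array([ 0.   ,  0.   , -0.002]))
-6 tx -0.007 ty -0.066
0 tx -0.022 ty -0.107
6 tx -0.034 ty -0.139
12 tx -0.042 ty -0.173
18 tx -0.047 ty -0.208
24 tx -0.048 ty -0.245
30 tx -0.045 ty -0.283
36 tx -0.038 ty -0.322
42 tx -0.025 ty -0.36
48 tx -0.008 ty -0.397
54 tx 0.014 ty -0.433
60 tx 0.04 ty -0.467
66 tx 0.071 ty -0.497
```

Emit:
{"api": "arm_command", "payload": {
  "increments": [
    {"tx": 0.1,"ty": 0.35,"tz": 0,"wx": 0,"wy": 0,"wz": 0},
    {"tx": 0.2,"ty": 0.7,"tz": 0,"wx": 0,"wy": 0,"wz": 0},
    {"tx": 0.345,"ty": 1.0,"tz": 0,"wx": 0,"wy": 0,"wz": 0},
    {"tx": 0.345,"ty": 1.0,"tz": 0,"wx": 0,"wy": 0,"wz": 0}
  ]
}}

```text
t: 22.1
position: [0.5927, -0.0446, 0.393]
ee_rot: [-2.058, -2.371, -0.003]
contact_force: [-1.8, 0.7, -0.1]
opening: 0.003
gripper_force: 0.0
```

Emit:
{"api": "arm_command", "payload": {
  "increments": [
    {"tx": 0,"ty": 0.166,"tz": 0,"wx": 0,"wy": 0,"wz": 0},
    {"tx": 0,"ty": 0.166,"tz": 0.1,"wx": 0,"wy": 0,"wz": 0},
    {"tx": 0,"ty": 0.166,"tz": 0.2,"wx": 0,"wy": 0,"wz": 0},
    {"tx": 0,"ty": 0.166,"tz": 0.34,"wx": 0,"wy": 0,"wz": 0},
    {"tx": 0,"ty": 0.166,"tz": 0.34,"wx": 0,"wy": 0,"wz": 0}
  ]
}}

```text
t: 22.72
position: [0.6145, -0.0457, 0.3406]
ee_rot: [-2.064, -2.365, 0.003]
contact_force: [-0.3, 1.3, 0.1]
opening: 0.002
gripper_force: 0.0
```

Run:
```python
from lev import *
o=ctrl.observe(); print(rel(peg(-6,-.010)),o['contact_force'].round(1),o['t'])
```

```text
(array([-0.007,  0.006, -0.01 ]), array([-0.002, -0.   , -0.   ])) [-0.3  1.3  0.1] 22.725
```

Emit:
{"api": "arm_command", "payload": {
  "increments": [
    {"tx": -0.01,"ty": -0.066,"tz": 0,"wx": 0,"wy": 0,"wz": 0},
    {"tx": -0.022,"ty": -0.107,"tz": 0,"wx": 0,"wy": 0,"wz": 0},
    {"tx": -0.034,"ty": -0.139,"tz": 0,"wx": 0,"wy": 0,"wz": 0},
    {"tx": -0.042,"ty": -0.173,"tz": 0,"wx": 0,"wy": 0,"wz": 0},
    {"tx": -0.047,"ty": -0.208,"tz": 0,"wx": 0,"wy": 0,"wz": 0},
    {"tx": -0.048,"ty": -0.245,"tz": 0,"wx": 0,"wy": 0,"wz": 0},
    {"tx": -0.045,"ty": -0.283,"tz": 0,"wx": 0,"wy": 0,"wz": 0},
    {"tx": -0.038,"ty": -0.322,"tz": 0,"wx": 0,"wy": 0,"wz": 0},
    {"tx": -0.025,"ty": -0.36,"tz": 0,"wx": 0,"wy": 0,"wz": 0},
    {"tx": -0.008,"ty": -0.397,"tz": 0,"wx": 0,"wy": 0,"wz": 0},
    {"tx": 0.014,"ty": -0.433,"tz": 0,"wx": 0,"wy": 0,"wz": 0},
    {"tx": 0.014,"ty": -0.433,"tz": 0,"wx": 0,"wy": 0,"wz": 0}
  ]
}}

```text
t: 24.22
position: [0.5509, -0.0525, 0.3436]
ee_rot: [2.065, 2.364, 0.002]
contact_force: [3.6, -1.3, 2.7]
opening: 0.001
gripper_force: 2.2
```

Emit:
{"api": "arm_command", "payload": {
  "increments": [
    {"tx": 0.013,"ty": -0.018,"tz": 0,"wx": 0,"wy": 0,"wz": 0},
    {"tx": 0.026,"ty": -0.034,"tz": 0,"wx": 0,"wy": 0,"wz": 0},
    {"tx": 0.026,"ty": -0.034,"tz": 0,"wx": 0,"wy": 0,"wz": 0}
  ]
}}

```text
t: 24.6
position: [0.5459, -0.0491, 0.3437]
ee_rot: [2.064, 2.364, 0.004]
contact_force: [9.3, 1.1, 2.9]
opening: 0.006
gripper_force: 5.0
```

Emit:
{"api": "arm_command", "payload": {
  "increments": [
    {"tx": 0.012,"ty": -0.012,"tz": 0,"wx": 0,"wy": 0,"wz": 0},
    {"tx": 0.024,"ty": -0.024,"tz": 0,"wx": 0,"wy": 0,"wz": 0},
    {"tx": 0.024,"ty": -0.024,"tz": 0,"wx": 0,"wy": 0,"wz": 0}
  ]
}}

```text
t: 24.98
position: [0.5431, -0.047, 0.3443]
ee_rot: [2.063, 2.36, 0.008]
contact_force: [22.0, -5.8, -2.1]
opening: 0.006
gripper_force: 10.0
```

Run:
```python
from lev import *
o=ctrl.observe(); p=toh(o['position']-[0,0,.18]); print('f holder',toh(o['contact_force']).round(1),p.round(4), o['t'])
for th in (54,58,60,62,64,66,68): print(th,peg(th).round(4))
im,S=cloud('side')
for th in (50,56,62,68):
    t=np.radians(th); print(th,((proj(tow(np.array([AX[0]-.066*np.sin(t),AX[1]-.066*np.cos(t),.152])),'side')[0]-[250,120])*4).round())
print(((proj(tow(np.array([AX[0],AX[1],.15])),'side')[0]-[250,120])*4).round())
cv2.imwrite('pics/c9.png',cv2.resize(im[120:250,250:390],None,fx=4,fy=4,interpolation=cv2.INTER_CUBIC))
r=reg('lever_end','side'); print(r[1:])
```

```text
f holder [21.1 -8.7 -2.1] [ 0.5317 -0.1203  0.1643] 24.975
54 [ 0.5386 -0.1276  0.162 ]
58 [ 0.5352 -0.125   0.162 ]
60 [ 0.5336 -0.1236  0.162 ]
62 [ 0.532  -0.1221  0.162 ]
64 [ 0.5304 -0.1206  0.162 ]
66 [ 0.529 -0.119  0.162]
68 [ 0.5276 -0.1173  0.162 ]
50 [252. 235.]
56 [254. 241.]
62 [254. 247.]
68 [254. 253.]
[151. 252.]
([282.7, 176.5, 316.0, 191.6], 0.77)
```

The force jumped to 23 N over a small increment at about 62°, well above what moving the lever needs, so it is on its stop. I'll back off, lift and check.

Emit:
{"api": "arm_command", "payload": {
  "increments": [
    {"tx": -0.08,"ty": 0.06,"tz": 0,"wx": 0,"wy": 0,"wz": 0},
    {"tx": -0.12,"ty": 0.08,"tz": 0,"wx": 0,"wy": 0,"wz": 0},
    {"tx": -0.12,"ty": 0.08,"tz": -0.3,"wx": 0,"wy": 0,"wz": 0},
    {"tx": -0.12,"ty": 0.08,"tz": -0.6,"wx": 0,"wy": 0,"wz": 0},
    {"tx": -0.4,"ty": -0.2,"tz": -0.8,"wx": 0,"wy": 0,"wz": 0},
    {"tx": -0.7,"ty": -0.5,"tz": -0.8,"wx": 0,"wy": 0,"wz": 0},
    {"tx": -1.0,"ty": -0.8,"tz": -0.8,"wx": 0,"wy": 0,"wz": 0},
    {"tx": -1.0,"ty": -0.8,"tz": -0.8,"wx": 0,"wy": 0,"wz": 0}
  ]
}}

```text
t: 26.08
position: [0.4399, -0.2141, 0.4622]
ee_rot: [-2.073, -2.36, 0.002]
contact_force: [-0.3, 0.5, 0.2]
opening: 0.008
gripper_force: 0.0
```

Run:
```python
from slit import *
im,T=cloud('top'); show('new3',im,T)
H=toh(T); m=(H[...,2]>.145)&(H[...,2]<.168)&(H[...,0]>.48)&(H[...,0]<.64)&(H[...,1]>-.2)&(H[...,1]<-.03)
q=H[m]; print(len(q))
for lo in np.arange(.48,.64,.012):
    s=q[(q[:,0]>=lo)&(q[:,0]<lo+.012)]
    if len(s): print(round(lo,3),len(s),s.mean(0).round(4))
cv2.imwrite('pics/d.png',cv2.resize(im[110:250,240:430],None,fx=4,fy=4,interpolation=cv2.INTER_CUBIC))
for n in ('label_roll','component_box','small_jar'):
    r,b,p=reg(n,'top'); print(n,None if r is None else (np.round(b),np.nanmedian(T[r],0).round(3)))
```

```text
new3 10:218/139 11:218/138 12:221/138 13:225/138 14:233/139 15:240/139 16:243/139 17:243/139 18:242/139 19:242/139 20:241/139 21:240/139 22:239/139 23:238/138 24:237/138 25:239/138 26:240/139 27:240/139 28:238/139 29:232/138 30:221/138 31:214/135 32:224/133 33:238/134 34:243/134 35:243/134 36:244/134 37:244/133 38:244/133 39:231/133 40:194/132 41:150/122 42:129/109 43:120/110 44:103/110 45:79/114 46:68/120 47:72/126 48:90/132 49:117/134 50:144/136 51:163/136 52:175/136 53:184/137 54:187/136 55:184/136 56:180/136 57:175/136 58:169/137 59:165/137 60:163/137 61:159/137 62:155/137 63:153/138 64:153/138 65:156/137 66:159/137 67:163/137 68:168/138 69:172/137 70:176/137 71:178/136 72:178/136 73:175/136 74:168/137
277
0.48 13 [ 0.4823 -0.129   0.1482]
0.492 4 [ 0.5035 -0.1105  0.1566]
0.504 41 [ 0.5102 -0.1108  0.1591]
0.516 38 [ 0.5214 -0.1072  0.157 ]
0.528 31 [ 0.5339 -0.0988  0.1541]
0.54 33 [ 0.5459 -0.0925  0.153 ]
0.552 45 [ 0.5591 -0.0823  0.1531]
0.564 55 [ 0.57   -0.079   0.1565]
0.576 17 [ 0.5782 -0.0799  0.1559]
label_roll (array([218., 240., 268., 292.]), array([0.314, 0.196, 0.05 ]))
component_box (array([266., 217., 316., 260.]), array([0.374, 0.069, 0.035]))
small_jar None
```

View pics/d.png

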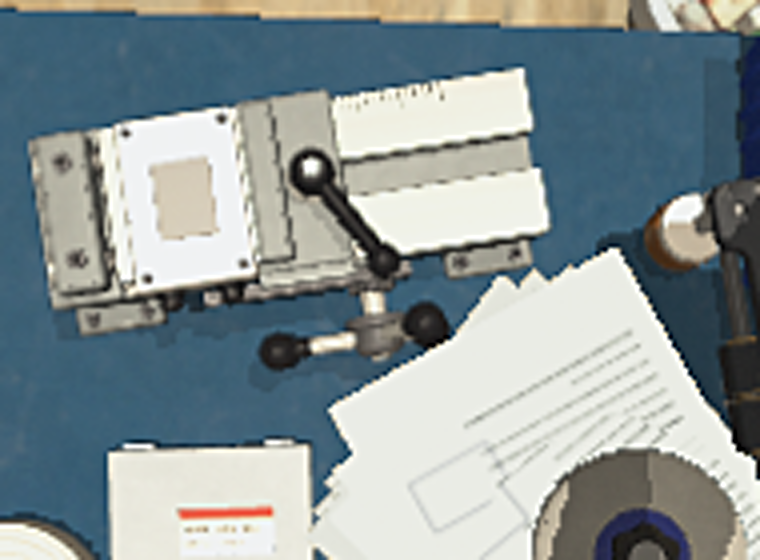

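The lever points about 62° towards the robot, and the case, the pad (still 6.9 mm) and the bystanders are where they should be. The last force was partly radial, so I'll push the arm once more, squarely, to confirm the stop.

Emit:
{"api": "arm_command", "payload": {
  "increments": [
    {"tx": 0.3,"ty": 0.3,"tz": 0,"wx": 0,"wy": 0,"wz": 0},
    {"tx": 0.6,"ty": 0.6,"tz": 0,"wx": 0,"wy": 0,"wz": 0},
    {"tx": 0.93,"ty": 0.88,"tz": 0,"wx": 0,"wy": 0,"wz": 0},
    {"tx": 0.93,"ty": 0.88,"tz": 0.2,"wx": 0,"wy": 0,"wz": 0},
    {"tx": 0.93,"ty": 0.88,"tz": 0.5,"wx": 0,"wy": 0,"wz": 0},
    {"tx": 0.93,"ty": 0.88,"tz": 0.79,"wx": 0,"wy": 0,"wz": 0},
    {"tx": 0.949,"ty": 0.869,"tz": 0.79,"wx": 0,"wy": 0,"wz": 0}
  ]
}}

```text
t: 27.15
position: [0.5521, -0.0508, 0.3414]
ee_rot: [-2.06, -2.365, 0.003]
contact_force: [-0.8, -0.3, -0.1]
opening: 0.003
gripper_force: 0.0
```

Emit:
{"api": "arm_command", "payload": {
  "increments": [
    {"tx": 0.03,"ty": -0.016,"tz": 0,"wx": 0,"wy": 0,"wz": 0},
    {"tx": 0.059,"ty": -0.031,"tz": 0,"wx": 0,"wy": 0,"wz": 0},
    {"tx": 0.068,"ty": -0.036,"tz": 0,"wx": 0,"wy": 0,"wz": 0},
    {"tx": 0.068,"ty": -0.036,"tz": 0,"wx": 0,"wy": 0,"wz": 0}
  ]
}}

```text
t: 27.65
position: [0.5469, -0.0436, 0.3461]
ee_rot: [2.064, 2.361, 0.003]
contact_force: [8.7, -8.2, -0.9]
opening: 0.008
gripper_force: 5.2
```

Run:
```python
from lev import *
o=ctrl.observe(); p=toh(o['position']-[0,0,.18]); print('f holder',toh(o['contact_force']).round(1),p.round(4), o['t'])
```

```text
f holder [ 7.5 -9.3 -0.9] [ 0.5359 -0.1174  0.1661] 27.65
```

Emit:
{"api": "arm_command", "payload": {
  "increments": [
    {"tx": 0.006,"ty": -0.003,"tz": 0,"wx": 0,"wy": 0,"wz": 0},
    {"tx": 0.012,"ty": -0.006,"tz": 0,"wx": 0,"wy": 0,"wz": 0},
    {"tx": 0.012,"ty": -0.006,"tz": 0,"wx": 0,"wy": 0,"wz": 0}
  ]
}}

```text
t: 28.02
position: [0.5463, -0.043, 0.3463]
ee_rot: [2.064, 2.358, 0.004]
contact_force: [15.2, -15.0, -3.1]
opening: 0.009
gripper_force: 8.4
```

Run:
```python
from lev import *
o=ctrl.observe(); p=toh(o['position']-[0,0,.18]); print('f holder',toh(o['contact_force']).round(1),p.round(4), o['t'])
```

```text
f holder [ 13.1 -16.9  -3.1] [ 0.5354 -0.1168  0.1663] 28.025
```

The force doubles with under 1 mm of motion, so this is a hard stop. I'll retreat, do a last check and hand in.

Emit:
{"api": "arm_command", "payload": {
  "increments": [
    {"tx": -0.06,"ty": 0.03,"tz": 0,"wx": 0,"wy": 0,"wz": 0},
    {"tx": -0.13,"ty": 0.07,"tz": 0,"wx": 0,"wy": 0,"wz": 0},
    {"tx": -0.13,"ty": 0.07,"tz": -0.3,"wx": 0,"wy": 0,"wz": 0},
    {"tx": -0.13,"ty": 0.07,"tz": -0.6,"wx": 0,"wy": 0,"wz": 0},
    {"tx": -0.4,"ty": -0.2,"tz": -0.8,"wx": 0,"wy": 0,"wz": 0},
    {"tx": -0.7,"ty": -0.5,"tz": -0.8,"wx": 0,"wy": 0,"wz": 0},
    {"tx": -0.9,"ty": -0.7,"tz": -0.8,"wx": 0,"wy": 0,"wz": 0},
    {"tx": -0.9,"ty": -0.7,"tz": -0.8,"wx": 0,"wy": 0,"wz": 0}
  ]
}}

```text
t: 29.02
position: [0.4573, -0.1918, 0.4644]
ee_rot: [2.072, 2.361, -0.001]
contact_force: [-0.1, 0.7, 0.2]
opening: 0.006
gripper_force: 0.0
```

Run:
```python
from slit import *
im,T=cloud('top'); ys,G,Z=prof(im,T); print([(round(y*1000),int(g)) for y,g in zip(ys,G) if .038<y<.044])
H=toh(T); m=(H[...,2]>.145)&(H[...,2]<.168)&(H[...,0]>.495)&(H[...,0]<.64)&(H[...,1]>-.2)&(H[...,1]<-.03)
q=H[m]; e=q[q[:,0]<.522]; k=q[(q[:,0]>.56)]; print(e.mean(0),k.mean(0))
print(ctrl.close_job())
```

```text
[(38, 244), (39, 232), (40, 195), (41, 151), (42, 130), (43, 121)]
[ 0.51234104 -0.11013456  0.15839921] [ 0.56971339 -0.07913623  0.15575395]
the job is handed in; nothing more can be done
None
```

The job is handed in at about 29 s: the case is clamped with the spring pad pressed in about 6.9 mm of its 14 mm, the jaw is locked with the lever hard against its stop, and the label roll and component box had not moved; the jar was not re-detected but was never approached.

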